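Roll-testing grinding rods on a ramp

TASK

Sort the two white grinding rods from the sloping rack by testing both, one after the other, on the blue ramp: lay it level across the ramp above the red line (lay it, do not drop it) and let go; a good rod rolls down by itself into the bay under the clear cover, and must not be touched once it is well past the red line. A rod that stays lying on the ramp is worn: leave it there untouched for a second, then lift it off and lay it in the red tray without dropping it. Finish with the good rod at the bottom under the cover and the worn one in the tray, and do not disturb the bottle, the beaker and the jar.

Things in the scene. Friction and masses are not known exactly. Their poses are not given: they have to be found in the camera images.
- ramp: blue test ramp, fixed, white side rails 18 mm high. Origin at bench height under the ramp's middle. It falls at 12 degrees towards its own -y; x is level, across it. Sloping surface from y = +160 mm (top) to -160 mm (foot, rubber stop), its height above the bench is 47 mm + 0.2126 y. Lane between the rails 154 mm wide. Red line across it at y = +20 mm
- ramp_start (a point): point on the ramp's surface, middle of the lane, at ramp y = +85 mm: a good spot to let rods go (y = 40 to 120 mm will do). A good rod let go here rolls to the foot by itself in about a second; a worn one stays about where it is let go. Axes as the ramp body's
- ramp_bay (a point): point on the ramp's surface in the middle of the collecting bay, ramp y = -120 mm. From y = -75 mm down to the foot a clear cover 48 mm above the surface roofs the bay, so rods can only roll in from the ramp
- rack: aluminium and grey rack, fixed, 160 mm wide (y), 150 mm deep. Origin at bench height under the middle of the rods. Holds two rods side by side at y = -40 and +40 mm, their centres 68 mm above the bench (worn: 65). They slope up at 30 degrees towards its +x (far end high), a lip at the low end
- rack_mid (a point): point half-way between the two rods' centres, 68 mm above the bench. The rods lie on two cross bars 42 mm either side of their middle, between green ribs 8 mm high on the bars. Between the bars the fingers have free room: 52 mm from rod to rod, 15 mm or more below a rod; the side rails are no higher than the rods' undersides
- tray: red open reject tray, 170 (x) by 110 (y) by 40 mm high, walls and floor about 4 mm, fixed to the bench. Origin at the centre of its underside
- rod_a_center (a point): white ceramic grinding rod, 120 mm long, 0.2 to 0.35 kg. One of the two is good, a cylinder of 28 mm diameter; the other is worn to a flattened section 28 mm wide, 22 mm thick (flat side down in the rack) and does not roll. Either may be in either place. Point: the rod's centre; x axis along the rod (at the start up the rack's slope)
- rod_b_center (a point): white ceramic grinding rod, 120 mm long, 0.2 to 0.35 kg. One of the two is good, a cylinder of 28 mm diameter; the other is worn to a flattened section 28 mm wide, 22 mm thick (flat side down in the rack) and does not roll. Either may be in either place. Point: the rod's centre; x axis along the rod (at the start up the rack's slope)
- wash_bottle: white wash bottle with red cap, 68 mm diameter, 160 mm tall, a bystander; origin at the centre of its underside
- beaker: glass beaker, 72 mm diameter, 85 mm tall, a bystander; origin at the centre of its underside
- amber_jar: amber jar with black cap, 60 mm diameter, 90 mm tall, a bystander; origin at the centre of its underside
Things that resemble listed ones, but are neither listed nor needed, are in the scene too. Leave any green, orange or turquoise look-alike of the part that bears rod_a_center alone.

How it is judged (in metres and radians):
On the way, in this order (a step that is already met when the one before it is completed fails the run):
1. the worn rod lies across the upper ramp (within 20 degrees of square), let go, untouched and still, for 0.4 s (x of rod_b_center in the frame of ramp between -0.08 and 0.08 m and y of rod_b_center in the frame of ramp between -0.02 and 0.16 m and z of rod_b_center in the frame of ramp between 0.02 and 0.11 m and angle between the x axis of rod_b_center and the x axis of ramp, either way round below 0.35 rad and contact force between the fingers and rod_b below 0.1 N and linear speed of rod_b below 0.04 m/s), for 0.4 s.
2. the good rod is at the bottom under the cover and the worn one lies in the tray (x of rod_a_center in the frame of ramp between -0.08 and 0.08 m and y of rod_a_center in the frame of ramp between -0.17 and -0.085 m and z of rod_a_center in the frame of ramp between 0.01 and 0.075 m and x of rod_b_center in the frame of tray between -0.08 and 0.08 m and y of rod_b_center in the frame of tray between -0.05 and 0.05 m and z of rod_b_center in the frame of tray between 0 and 0.035 m and linear speed of each of rod_a, rod_b below 0.04 m/s), for 0.2 s.
At the end, for the whole second after the job is handed in: The good rod lies at rest in the roofed bay at the ramp's foot (centre 85 mm or more below the ramp's middle along its y axis, between the rails); the worn rod lies at rest in the red tray (centre within 80 by 50 mm of its centre, under 35 mm above its underside) (all of step 2); the robot touches nothing.
It fails at once if a good rod is touched by the fingers when its centre is more than 40 mm past the red line down the ramp ((y of rod_a_center in the frame of ramp below -0.02 m and contact force between the fingers and rod_a above 0.5 N)).
It fails at once if a rod is dropped onto the ramp (free of the fingers with its centre more than 135 mm above the bench) ((x of rod_a_center in the frame of ramp between -0.08 and 0.08 m and y of rod_a_center in the frame of ramp between -0.07 and 0.16 m and z of rod_a_center in the frame of ramp above 0.135 m and contact force between the fingers and rod_a below 0.1 N) or (x of rod_b_center in the frame of ramp between -0.08 and 0.08 m and y of rod_b_center in the frame of ramp between -0.07 and 0.16 m and z of rod_b_center in the frame of ramp above 0.135 m and contact force between the fingers and rod_b below 0.1 N)).
It fails at once if the worn rod is dropped into the tray (free of the fingers over the tray with its centre more than 70 mm above the bench) (x of rod_b_center in the frame of tray between -0.08 and 0.08 m and y of rod_b_center in the frame of tray between -0.05 and 0.05 m and z of rod_b_center in the frame of tray above 0.07 m and contact force between the fingers and rod_b below 0.1 N).
It fails at once if the bottle, beaker or jar is moved by more than 30 mm (distance of any of wash_bottle, beaker, amber_jar from where it was at the start of the episode above 0.03 m).
It also fails if it takes over 70 s, if anything falls off the work surface, if the arm or the gripper's body presses on something with over 40 N, if the wrist force passes 120 N, or if a joint passes its speed limit or range.

ROBOT

A 6-joint arm with a two-finger parallel gripper is mounted at the origin on the work surface. World frame = base frame: x ahead of the robot, y to its left, z up, the work surface at z = 0. Lengths are in mm, angles in rad, forces in N, time in s.
With the tool pointing down it reaches from about 350 to 875 mm from the base axis. Payload 4.2 kg.
Tool frame: the origin (TCP) lies midway between the tips of the shut fingers; the grasp point (between the pads) lies 19 mm behind it; y points along the fingers, x is the direction in which the jaws open and shut, and the axes are right-handed (so a half turn about y gives the same grasp; the last joint's range is limited). The gripper opens to 85 mm and grips with 20 to 120 N. Pads are 22 mm wide; open, the fingers measure 114 mm over their backs; the gripper's body (76 mm by 85 mm) begins 54 mm behind the grasp point. The pads swing forward as they close: fully open they stand 13 mm farther back than shut.
Start: joints at [-0.91, 0.385, 0.008, 0, -1.194, -0.259], TCP at [244.435, -575.196, 194.012] pointing down, gripper open.
Joint ranges: [-3.14, 3.14], [-1.21, 2.06], [-1.07, 1.41], [-3.16, 2.05], [-2.99, -0.16], [-3.1, 3.1]. Speed limits (rad/s): [2.79, 2.79, 3.14, 3.14, 3.14, 3.14].

INTERFACE

Orientations are given as a unit quaternion [x, y, z, w].
In Python, from bench import read_state, get_image, job_done gives the robot as it stands.
- The arm moves only by the tool play_rows, never from a script. Its argument "series" is a list of rows, each a list of 7 numbers: the shift along the tool's x, y, z in m, then the turn, a rotation vector about the tool's x, y, z in rad, then the finger opening in m, from 0 to 0.0854. In form: [[x, y, z, wx, wy, wz, claw], ...]. A call has 1 to 10 rows; each row shifts and turns the pose as measured when the row begins, along the tool's axes as they then stand; what a row does not reach is not made up. A row lasts 1/10 s, in which the tool goes at most 50 mm and 8.59 degrees, less where a joint would pass 70% of its speed; a pose out of reach is approached as far as the arm can. A call with a gripper value outside its range is refused whole. The fingers move at their own pace and stop on an object; the grip force is fixed at half the most. Time passes only in rows, so rows that do not move let the fingers close. It gives the time, the measured TCP pose, the force and the opening at its end, in the units of the state.
- read_state(): the state, without advancing time (a new reading comes with each control period).
- get_image(name): name is "scene" or "top" or "wrist"; returns a dict with "color" (480x640x3 uint8, red, green, blue), "intrinsics" (3x3 intrinsics, pixels), "origin" and "orientation" of the camera in the world. Camera axes: x right, y down, z forward; pixel columns grow to the right and rows downward; lengths in mm; the calibration is good to about 2 mm. A picture is of the moment at which its call begins. There is no depth.
- job_done(): hands the job in, once; it reports no verdict.
The state is a dict: "clock": time; "joints": joint angles; "joint_vel": joint speeds; "joint_efforts": joint torques, N m; "position": TCP position; "ee_rot": TCP orientation; "contact_force": force on the tool from outside, world axes, zero at the start; "wrist_torque": the same for the moment, N m; "gripper_width": finger opening in mm.
Only numpy, scipy, OpenCV 4.12 (cv2) and the standard library are available. Lean on these libraries where they do the work, as an engineer would, in place of code of your own. Each camera call takes 0.05 s, during which the arm holds its last target. There are 200 camera calls.

## Working session

There is one attempt and no reset: what is moved stays moved. The work goes in short steps, Python scripts to look and compute and a tool call to move; the robot and the scene stay as the last step left them, time stands still between calls to the robot, and variables do not carry over. Pictures are saved under pics/ and viewed, about 8 in all and at most 12, crops included, and the job is handed in when it is done.

Besides the shell and the picture viewer there is one more tool, called after "Call:" as name([rows], argument=value, ...), one row to a line, values as JSON. play_rows: Moves the arm, as the interface text tells. Its arguments: {"type":"object","properties":{"series":{"type":"array","items":{"type":"array","items":{"type":"number"}}}},"required":["series"]}

```bash
mkdir -p pics; cat > h.py <<'E'
import numpy as np, cv2
from scipy.spatial.transform import Rotation as R
from bench import read_state, get_image, job_done
def snap(n,f):
    im=get_image(n); cv2.imwrite('pics/'+f,im['color'][:,:,::-1]); np.savez('pics/'+f+'.npz',**im); return im
def ray(im,u,v,z):
    K=np.array(im['intrinsics']); o=np.array(im['origin'],float)
    d=R.from_quat(im['orientation']).as_matrix()@np.linalg.inv(K)@np.array([u,v,1.])
    return o+d*(z-o[2])/d[2]
def proj(im,p):
    q=R.from_quat(im['orientation']).as_matrix().T@(np.array(p,float)-np.array(im['origin'])); q=np.array(im['intrinsics'])@q; return q[:2]/q[2]
def load(f): return dict(np.load('pics/'+f+'.npz'))
E
python3 - <<'E'
from h import *
for n in('scene','top'):
    im=snap(n,n+'0.png'); print(n,im['origin'],np.round(R.from_quat(im['orientation']).as_matrix(),3).tolist(),im['intrinsics'])
print(read_state())
E
```

```text
scene [1365.00098621  482.86533101  813.75592165] [[-0.532, 0.523, -0.666], [0.847, 0.333, -0.414], [0.005, -0.784, -0.621]] [[561.43917897   0.         318.31257996]
 [  0.         561.43917897 235.78869898]
 [  0.           0.           1.        ]]
top [ 388.92174312   -2.87786086 1212.99833466] [[0.027, -0.986, 0.167], [-1.0, -0.027, 0.004], [0.0, -0.167, -0.986]] [[595.66140383   0.         313.03462349]
 [  0.         595.66140383 222.98420172]
 [  0.           0.           1.        ]]
{'clock': 0.1, 'joints': array([-9.10389340e-01,  3.85478299e-01,  6.76963719e-03, -4.23067507e-04,
       -1.19400951e+00, -2.58614667e-01]), 'joint_vel': array([-1.04776589e-05, -1.66988036e-03,  4.71053799e-03,  1.24680594e-03,
       -4.29619252e-04,  3.07977918e-04]), 'joint_efforts': array([-1.54344452e-04, -3.93320167e+01,  1.88929689e+01,  4.19796690e+00,
       -2.61154608e-03, -5.17250584e-06]), 'position': array([ 244.20365664, -574.67267615,  193.03643794]), 'ee_rot': array([ 0.38961692,  0.59003637, -0.58933787, -0.39081532]), 'contact_force': array([ 0.28593913, -0.233972  ,  0.30048578]), 'wrist_torque': array([-0.01026555, -0.06537903, -0.01932995]), 'gripper_width': 85.32550485336668}
```

View pics/top0.png

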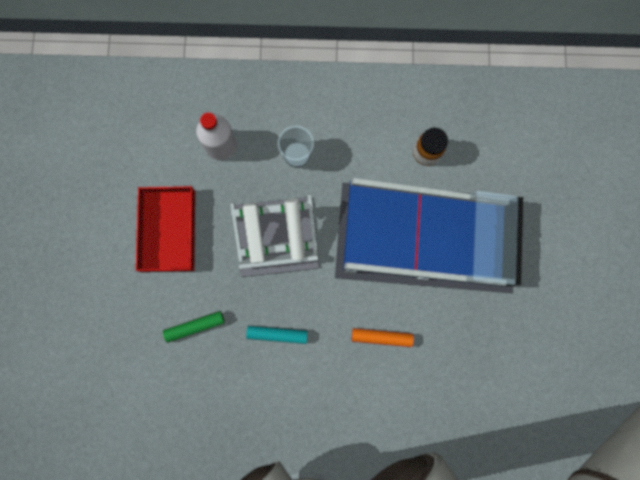

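View pics/scene0.png

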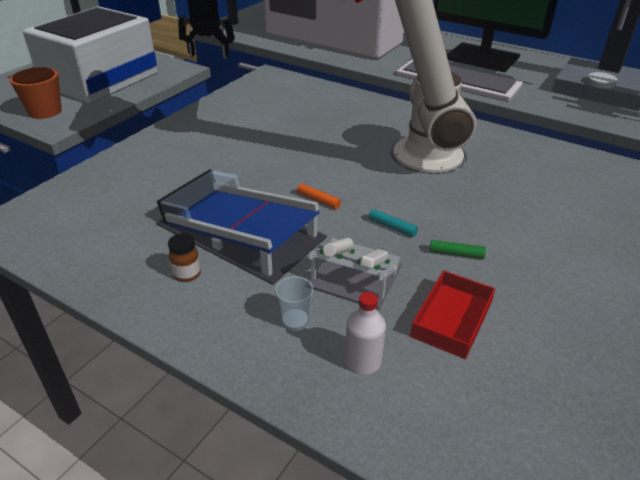

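```bash
python3 - <<'E'
from h import *
im=load('top0.png'); c=im['color'].astype(int); r,g,b=c[...,0],c[...,1],c[...,2]
def box(m,r0,r1,c0,c1):
    q=np.zeros(m.shape,np.uint8); q[r0:r1,c0:c1]=m[r0:r1,c0:c1]; 
    n,l,s,_=cv2.connectedComponentsWithStats(q); k=1+np.argmax(s[1:,4]); return (l==k).astype(np.uint8)
def rect(m):
    p=np.argwhere(m)[:,::-1].astype(np.float32); return cv2.minAreaRect(p)
red=(r>110)&(g<70)&(b<70)
for nm,m,z in(('tray',box(r>90,170,290,120,210)*0+box((r>90)&(g<60),170,290,120,210),40),('line',box((r>g+50)&(r>b),180,285,400,430),51.3)):
    rc=rect(m); P=np.array([ray(im,*p,z) for p in cv2.boxPoints(rc)]); print(nm,m.sum(),rc,P.mean(0).round(1),P.round(0)[:,:2].tolist())
blue=box((b>90)&(r<70)&(b>r+60),170,300,330,480); rc=rect(blue); print('blue',rc,cv2.boxPoints(rc).tolist())
w=(r>185)&(g>185)&(b>175)
for nm,a,bb in(('L',243,266),('R',283,306)):
    m=box(w,195,270,a,bb); rc=rect(m); print(nm,m.sum(),rc,[ray(im,*p,z0).round(1)[:2].tolist() for p,z0 in((rc[0],68),)])
    print([ray(im,*p,68)[:2].round(0).tolist() for p in cv2.boxPoints(rc)])
T=cv2.resize(im['color'][165:300,215:345],None,fx=4,fy=4,interpolation=3)
s=load('scene0.png')['color'][215:315,280:420]; S=cv2.resize(s,None,fx=5,fy=5,interpolation=3)[:,:700]
S=cv2.resize(s,(270*2-260,200)) if 0 else cv2.resize(s,(280*1+0,200))
o=np.zeros((540,800,3),np.uint8); o[:540,:520]=T; o[:200,520:800]=S
cv2.imwrite('pics/crop.png',o[:,:,::-1])
E
```

```text
tray 4172 ((164.12753295898438, 228.9767303466797), (55.05988693237305, 84.85220336914062), 0.9710219502449036) [568.8 298.9  40. ] [[483.0, 349.0], [654.0, 359.0], [655.0, 248.0], [484.0, 240.0]]
line 172 ((417.3966064453125, 231.49415588378906), (2.3170454502105713, 73.1658935546875), 3.2397005558013916) [ 575.3 -204.1   51.3] [[502.0, -198.0], [649.0, -206.0], [648.0, -211.0], [502.0, -202.0]]
blue ((381.1057434082031, 226.82266235351562), (69.5501937866211, 77.86076354980469), 4.236394882202148) [[343.5498046875, 263.0777587890625], [349.301513671875, 185.42974853515625], [418.66168212890625, 190.56756591796875], [412.90997314453125, 268.215576171875]]
L 610 ((252.32000732421875, 233.23997497558594), (56.00286102294922, 11.030865669250488), 81.8698959350586) [[559.8, 119.7]]
[[613.0, 140.0], [616.0, 119.0], [508.0, 99.0], [504.0, 120.0]]
R 427 ((292.5096130371094, 230.8411102294922), (56.73915481567383, 7.9560441970825195), 83.9909896850586) [[566.6, 41.7]]
[[621.0, 57.0], [623.0, 42.0], [513.0, 27.0], [511.0, 42.0]]
```

View pics/crop.png

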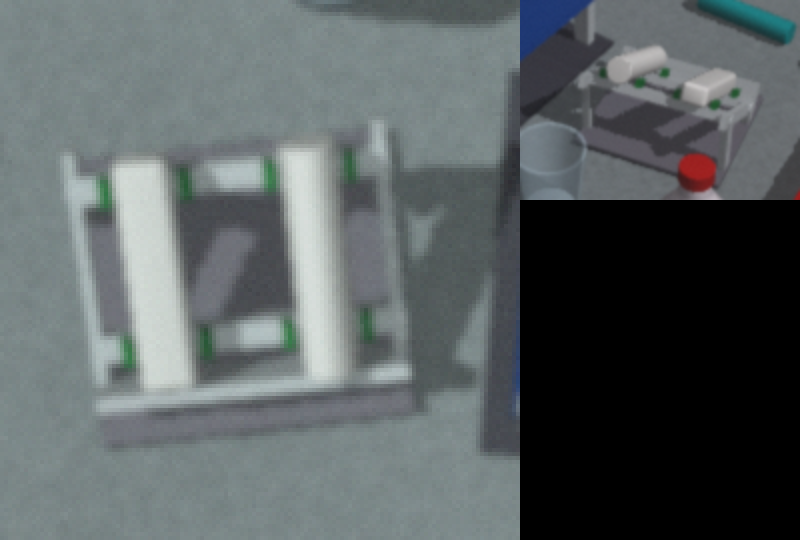

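```bash
python3 - <<'E'
from h import *
im=load('top0.png')
for n,f,q in(('L',(249.75,205),(257,261.7)),('R',(291.5,201),(297.1,260))):
    a=ray(im,*f,98);b=ray(im,*q,40);print(n,a.round(1),b.round(1),((a+b)/2).round(1),np.hypot(*(a-b)[:2]),np.degrees(np.arctan2(*(a-b)[1::-1])))
yaw=[]
# ramp: blue top edge corners (surface y=160 z 81), line
for p,z in(((349.3,185.4),81),((343.5,263),81),((418.6,190.6),51.3),((412.9,268.2),51.3)): print(p,ray(im,*p,z).round(1))
s=read_state(); print(R.from_quat(s['ee_rot']).as_matrix().round(3).tolist())
E
```

```text
L [609.6 123.8  98. ] [507.4 110.9  40. ] [558.5 117.3  69. ] 103.04118415354446 7.167233856476523
R [619.6  44.4  98. ] [512.9  31.8  40. ] [566.2  38.1  69. ] 107.40384828418554 6.712307380959906
(349.3, 185.4) [657.2 -66.5  81. ]
(343.5, 263) [505.2 -58.   81. ]
(418.6, 190.6) [ 657.3 -206.6   51.3]
(412.9, 268.2) [ 501.8 -195.1   51.3]
[[-0.391, -0.001, -0.92], [0.92, 0.002, -0.391], [0.002, -1.0, 0.0]]
```

```bash
cat >> h.py <<'E'
def pose(az,tilt=0,roll=0):
    """jaw axis x at azimuth az (deg) ; approach tilted by tilt deg outward (rod far end up); roll = turn about rod axis (ramp slope)"""
    a=np.radians(az-90); x=np.array([-np.sin(a),np.cos(a),0]); f=np.array([np.cos(a),np.sin(a),0])
    t=np.radians(tilt); y=np.sin(t)*f-np.cos(t)*np.array([0,0,1.]); M=np.c_[x,y,np.cross(x,y)]
    rod=-M[:,2]; return R.from_rotvec(np.radians(roll)*rod)*R.from_matrix(M)
def plan(p1,r1,n,claw,p0=None,r0=None,dec=3):
    s=read_state(); p=np.array(s['position'] if p0 is None else p0,float); q=R.from_quat(s['ee_rot']) if r0 is None else r0
    p0,q0=p.copy(),q; rv=(q0.inv()*r1).as_rotvec(); rows=[]
    for k in range(1,n+1):
        u=k/n; pt=p0+(np.array(p1)-p0)*u; qt=q0*R.from_rotvec(rv*u)
        d=np.round(q.inv().apply(pt-p)/1000,dec); w=np.round((q.inv()*qt).as_rotvec(),3)
        rows.append([*d.tolist(),*w.tolist(),claw]); p=p+q.apply(d*1000); q=q*R.from_rotvec(w)
    for i in range(0,n,10): print(str(rows[i:i+10]).replace(' ',''))
    return p,q
def show():
    s=read_state(); print(round(s['clock'],2),s['position'].round(1),R.from_quat(s['ee_rot']).as_matrix().round(3).tolist(),s['contact_force'].round(1),round(s['gripper_width'],1),s['joints'].round(2))
E
python3 - <<'E'
from h import *
plan([501,31,181],pose(96,30),20,0.08)
E
```

```text
[[0.023,0.001,-0.024,-0.026,0.014,0.004,0.08],[0.023,0.001,-0.023,-0.026,0.015,0.004,0.08],[0.024,0.001,-0.023,-0.026,0.014,0.004,0.08],[0.023,0.003,-0.022,-0.026,0.015,0.004,0.08],[0.025,0.002,-0.023,-0.026,0.014,0.004,0.08],[0.024,0.003,-0.021,-0.026,0.015,0.004,0.08],[0.025,0.004,-0.021,-0.026,0.014,0.004,0.08],[0.025,0.004,-0.021,-0.026,0.015,0.004,0.08],[0.026,0.005,-0.021,-0.026,0.014,0.004,0.08],[0.026,0.004,-0.019,-0.026,0.015,0.004,0.08]]
[[0.026,0.006,-0.02,-0.026,0.014,0.004,0.08],[0.026,0.005,-0.019,-0.026,0.015,0.004,0.08],[0.027,0.006,-0.018,-0.026,0.014,0.004,0.08],[0.027,0.007,-0.017,-0.026,0.015,0.004,0.08],[0.027,0.007,-0.018,-0.026,0.014,0.004,0.08],[0.027,0.007,-0.016,-0.026,0.015,0.004,0.08],[0.028,0.007,-0.016,-0.026,0.014,0.004,0.08],[0.028,0.008,-0.016,-0.026,0.015,0.004,0.08],[0.029,0.008,-0.014,-0.026,0.014,0.004,0.08],[0.028,0.008,-0.014,-0.026,0.015,0.004,0.08]]
```

Call:
play_rows([
  [0.023,0.001,-0.024,-0.026,0.014,0.004,0.08],
  [0.023,0.001,-0.023,-0.026,0.015,0.004,0.08],
  [0.024,0.001,-0.023,-0.026,0.014,0.004,0.08],
  [0.023,0.003,-0.022,-0.026,0.015,0.004,0.08],
  [0.025,0.002,-0.023,-0.026,0.014,0.004,0.08],
  [0.024,0.003,-0.021,-0.026,0.015,0.004,0.08],
  [0.025,0.004,-0.021,-0.026,0.014,0.004,0.08],
  [0.025,0.004,-0.021,-0.026,0.015,0.004,0.08],
  [0.026,0.005,-0.021,-0.026,0.014,0.004,0.08],
  [0.026,0.004,-0.019,-0.026,0.015,0.004,0.08],
])

```text
clock: 1.1
position: [374.7, -261.5, 182.3]
ee_rot: [0.493, 0.624, -0.479, -0.372]
contact_force: [0.3, -0.2, 1.2]
gripper_width: 80.1
```

Call:
play_rows([
  [0.026,0.006,-0.02,-0.026,0.014,0.004,0.08],
  [0.026,0.005,-0.019,-0.026,0.015,0.004,0.08],
  [0.027,0.006,-0.018,-0.026,0.014,0.004,0.08],
  [0.027,0.007,-0.017,-0.026,0.015,0.004,0.08],
  [0.027,0.007,-0.018,-0.026,0.014,0.004,0.08],
  [0.027,0.007,-0.016,-0.026,0.015,0.004,0.08],
  [0.028,0.007,-0.016,-0.026,0.014,0.004,0.08],
  [0.028,0.008,-0.016,-0.026,0.015,0.004,0.08],
  [0.029,0.008,-0.014,-0.026,0.014,0.004,0.08],
  [0.028,0.008,-0.014,-0.026,0.015,0.004,0.08],
])

```text
clock: 2.1
position: [507.0, 41.0, 183.2]
ee_rot: [0.583, 0.644, -0.361, -0.34]
contact_force: [0.8, -0.9, 1.2]
gripper_width: 79.9
```

```bash
python3 - <<'E'
from h import *
show(); plan([501,31,181],pose(96,30),8,0.08)
E
```

```text
2.1 [507.   41.  183.2] [[-0.09, 0.505, -0.858], [0.996, 0.059, -0.069], [0.016, -0.861, -0.508]] [ 0.8 -0.9  1.2] 79.9 [ 0.44 -0.07 -0.92  0.68 -0.26 -2.54]
[[-0.001,-0.0,0.001,0.001,-0.003,0.001,0.08],[-0.001,-0.0,0.001,0.001,-0.002,0.0,0.08],[-0.002,-0.001,0.001,0.002,-0.003,0.001,0.08],[-0.001,0.0,0.0,0.001,-0.002,0.001,0.08],[-0.001,-0.0,0.001,0.001,-0.003,0.001,0.08],[-0.001,-0.0,0.001,0.001,-0.003,0.0,0.08],[-0.001,-0.0,0.001,0.001,-0.002,0.001,0.08],[-0.001,-0.001,0.001,0.002,-0.003,0.001,0.08]]
```

```bash
python3 - <<'E'
from h import *
im=snap('wrist','w1.png'); print(im['origin'],proj(im,[566,38,68]),proj(im,[558.5,117.3,65]))
E
```

```text
[347.52684836  25.24604204 296.9353548 ] [308.44805058 209.41242844] [394.48513809 206.04528392]
```

View pics/w1.png

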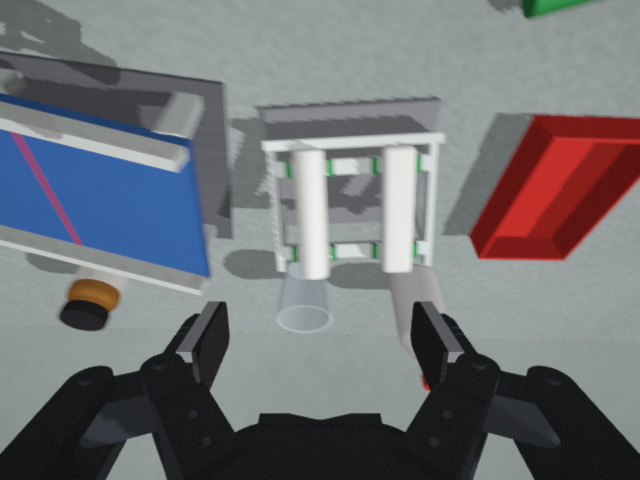

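```bash
python3 - <<'E'
from h import *
show(); r=pose(96,30); p,q=plan([551,38.5,98],r,5,0.075); plan([571.5,40.5,60.5],r,5,0.075,p,q)
E
```

```text
2.15 [508.   43.2 183. ] [[-0.094, 0.506, -0.857], [0.995, 0.06, -0.074], [0.014, -0.86, -0.509]] [-0.4  0.9 -0.9] 80.2 [ 0.44 -0.06 -0.92  0.69 -0.26 -2.55]
[[-0.002,0.019,0.001,0.002,-0.003,0.001,0.075],[-0.002,0.019,0.002,0.002,-0.003,0.002,0.075],[-0.002,0.019,0.001,0.003,-0.004,0.001,0.075],[-0.002,0.019,0.001,0.002,-0.003,0.001,0.075],[-0.002,0.019,0.001,0.002,-0.003,0.002,0.075]]
[[0.0,0.008,0.0,-0.0,-0.0,-0.0,0.075],[0.0,0.009,0.001,-0.0,-0.0,-0.0,0.075],[0.0,0.008,-0.0,-0.0,-0.0,-0.0,0.075],[0.0,0.009,0.0,-0.0,-0.0,-0.0,0.075],[0.0,0.008,0.0,-0.0,-0.0,-0.0,0.075]]
```

Call:
play_rows([
  [-0.002,0.019,0.001,0.002,-0.003,0.001,0.075],
  [-0.002,0.019,0.002,0.002,-0.003,0.002,0.075],
  [-0.002,0.019,0.001,0.003,-0.004,0.001,0.075],
  [-0.002,0.019,0.001,0.002,-0.003,0.001,0.075],
  [-0.002,0.019,0.001,0.002,-0.003,0.002,0.075],
])

```text
clock: 2.65
position: [549.0, 34.3, 126.8]
ee_rot: [0.566, 0.636, -0.39, -0.35]
contact_force: [0.9, 1.0, 0.9]
gripper_width: 74.8
```

```bash
python3 - <<'E'
from h import *
show(); plan([571.5,40.5,60.5],pose(96,30),5,0.075)
E
```

```text
2.65 [549.   34.3 126.8] [[-0.114, 0.448, -0.887], [0.994, 0.054, -0.1], [0.003, -0.893, -0.451]] [0.9 1.  0.9] 74.8 [ 0.35  0.11 -0.88  0.7  -0.16 -2.48]
[[0.001,0.014,0.002,-0.011,0.001,0.001,0.075],[0.0,0.014,0.002,-0.011,0.002,0.002,0.075],[0.001,0.014,0.002,-0.012,0.001,0.001,0.075],[0.001,0.014,0.002,-0.011,0.001,0.002,0.075],[0.001,0.013,0.003,-0.011,0.001,0.001,0.075]]
```

```bash
python3 - <<'E'
from h import *
plan([556,39,110],pose(96,14),6,0.075)
E
```

```text
[[0.001,0.003,0.0,0.037,0.001,0.001,0.075],[0.0,0.003,0.0,0.037,0.001,0.001,0.075],[0.001,0.003,0.0,0.038,0.002,0.001,0.075],[0.001,0.003,-0.0,0.037,0.001,0.001,0.075],[0.0,0.003,-0.0,0.037,0.001,0.001,0.075],[0.001,0.003,-0.001,0.037,0.001,0.001,0.075]]
```

Call:
play_rows([
  [0.001,0.003,0,0.037,0.001,0.001,0.075],
  [0,0.003,0,0.037,0.001,0.001,0.075],
  [0.001,0.003,0,0.038,0.002,0.001,0.075],
  [0.001,0.003,0,0.037,0.001,0.001,0.075],
  [0,0.003,0,0.037,0.001,0.001,0.075],
  [0.001,0.003,-0.001,0.037,0.001,0.001,0.075],
  [0,0,0,0,0,0,0.075],
])

```text
clock: 3.35
position: [553.5, 38.0, 105.1]
ee_rot: [0.524, 0.582, -0.462, -0.417]
contact_force: [0.1, 0.3, 0.8]
gripper_width: 75.0
```

```bash
python3 - <<'E'
from h import *
show(); plan([569,40.5,60.5],pose(96,14),5,0.075)
E
```

```text
3.35 [553.5  38.  105.1] [[-0.104, 0.225, -0.969], [0.995, 0.025, -0.101], [0.001, -0.974, -0.227]] [0.1 0.3 0.8] 75.0 [ 0.4   0.24 -0.52  0.12 -0.59 -1.96]
[[0.0,0.009,-0.001,-0.003,-0.0,0.0,0.075],[0.0,0.01,-0.001,-0.003,-0.0,0.0,0.075],[0.0,0.009,-0.001,-0.003,-0.0,0.001,0.075],[0.001,0.01,-0.001,-0.004,-0.001,-0.0,0.075],[-0.0,0.009,-0.001,-0.003,0.0,0.0,0.075]]
```

Call:
play_rows([
  [0,0.009,-0.001,-0.003,0,0,0.075],
  [0,0.01,-0.001,-0.003,0,0,0.075],
  [0,0.009,-0.001,-0.003,0,0.001,0.075],
  [0.001,0.01,-0.001,-0.004,-0.001,0,0.075],
  [0,0.009,-0.001,-0.003,0,0,0.075],
  [0,0,0,0,0,0,0.075],
])

```text
clock: 3.95
position: [565.9, 39.0, 55.2]
ee_rot: [0.527, 0.585, -0.458, -0.412]
contact_force: [-0.2, -0.0, -0.5]
gripper_width: 75.0
```

```bash
python3 - <<'E'
from h import *
show(); im=snap('wrist','w2.png')
E
```

```text
3.95 [565.9  39.   55.2] [[-0.104, 0.239, -0.965], [0.995, 0.025, -0.101], [-0.0, -0.971, -0.24]] [-0.2 -0.  -0.5] 75.0 [ 0.39  0.32 -0.58  0.16 -0.44 -2.  ]
```

View pics/w2.png

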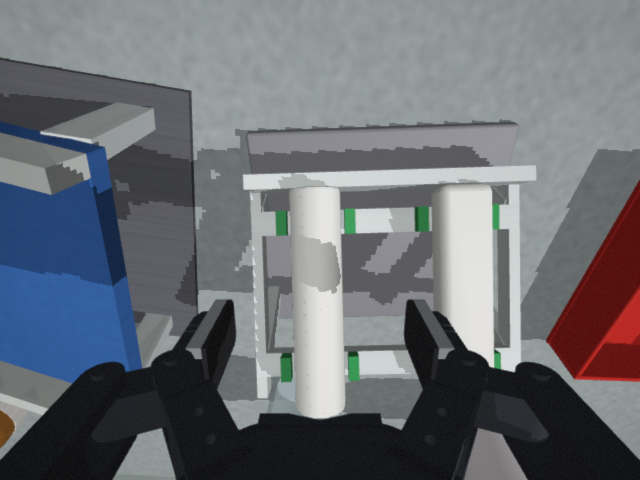

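Call:
play_rows([
  [0,-0.005,0.002,0,0,0,0.06],
  [0,0,0,0,0,0,0.01],
  [0,0,0,0,0,0,0.01],
  [0,0,0,0,0,0,0.01],
  [0,0,0,0,0,0,0.01],
  [0,0,0,0,0,0,0.01],
  [0,0,0,0,0,0,0.01],
])

```text
clock: 4.7
position: [563.7, 39.2, 62.9]
ee_rot: [0.528, 0.587, -0.456, -0.411]
contact_force: [0.4, -0.4, 0.6]
gripper_width: 9.9
```

```bash
python3 - <<'E'
from h import *
show()
E
```

```text
4.7 [563.7  39.2  62.9] [[-0.105, 0.244, -0.964], [0.995, 0.026, -0.101], [0.001, -0.969, -0.245]] [ 0.4 -0.4  0.6] 9.9 [ 0.4   0.31 -0.58  0.16 -0.45 -2.  ]
```

```bash
python3 - <<'E'
from h import *
im=snap('wrist','w3.png'); s=snap('scene','s3.png')
o=np.zeros((480,800,3),np.uint8); o[:,:400]=im['color'][:,120:520]; o[:400,400:]=cv2.resize(s['color'][200:300,290:390],(400,400),interpolation=3); cv2.imwrite('pics/c3.png',o[:,:,::-1])
E
```

```text
(no output)
```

View pics/c3.png

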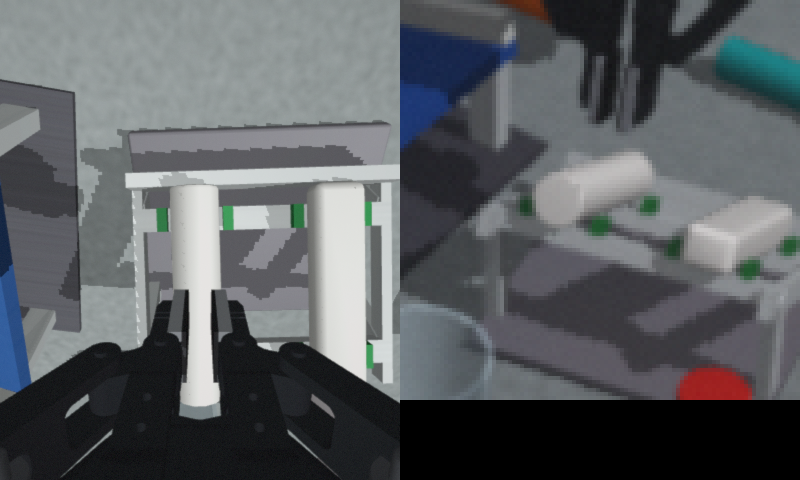

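```bash
python3 - <<'E'
from h import *
s=load('s3.png'); t=load('top0.png'); w=load('w1.png'); w3=load('w3.png')
print('tcp in scene',proj(s,[563.7,39.2,62.9]),'rod exp',proj(s,[567,40,68]), 'tcp in w3',proj(w3,[563.7,39.2,62.9]))
def tri(obs):
    A=np.zeros((3,3));b=np.zeros(3)
    for im,u in obs:
        a=ray(im,*u,0)-im['origin'];a/=np.linalg.norm(a);M=np.eye(3)-np.outer(a,a);A+=M;b+=M@im['origin']
    return np.linalg.solve(A,b)
G=[(s,(338.7,247)),(t,(294.3,230.5)),(w,(311.5,213))]
W=[(s,(374.5,258)),(t,(253.5,233.2)),(w,(398.5,210))]
for O in(G,W):
    for sel in((0,1),(0,2),(1,2),(0,1,2)): 
        p=tri([O[i] for i in sel]); print(sel,p.round(1),[ (proj(i,p)-u).round(1).tolist() for i,u in O])
E
```

```text
tcp in scene [340.37229116 246.00271344] rod exp [339.97783728 245.09589683] tcp in w3 [319.10292122 274.77593855]
(0, 1) [568.3  38.2  62.9] [[0.1, 0.0], [0.1, -0.1], [-3.0, -5.6]]
(0, 2) [572.2  40.7  66.5] [[0.3, 0.1], [-1.1, -2.3], [-0.6, 0.2]]
(1, 2) [566.7  39.5  71.7] [[1.2, -3.4], [-0.7, 0.0], [-1.5, -0.1]]
(0, 1, 2) [569.9  39.6  66.1] [[0.4, -0.5], [-0.6, -1.1], [-1.6, -1.9]]
(0, 1) [560.5 118.1  63.6] [[-0.1, -0.0], [-0.1, 0.1], [-4.0, -3.4]]
(0, 2) [562.6 120.7  66.2] [[0.6, 0.1], [-1.6, -1.3], [-1.3, 0.3]]
(1, 2) [559.  118.7  70.1] [[0.7, -2.7], [-0.8, 0.3], [-1.8, 0.3]]
(0, 1, 2) [561.2 119.4  65.9] [[0.3, -0.4], [-0.9, -0.5], [-2.4, -1.0]]
```

```bash
python3 - <<'E'
from h import *
show(); s=load('s3.png'); c=s['color'][200:300,290:390].astype(int).sum(2)
for d in(0,10,20,30): print(d,proj(s,[563.7-.24*d,39.2,62.9+.97*d]))
E
```

```text
4.8 [563.7  39.2  62.8] [[-0.105, 0.244, -0.964], [0.995, 0.026, -0.101], [0.001, -0.969, -0.245]] [-0.1  1.   0.1] 10.4 [ 0.4   0.31 -0.58  0.16 -0.45 -2.  ]
0 [340.37229116 246.00271344]
10 [341.08658977 241.82000719]
20 [341.80626616 237.60581038]
30 [342.53138128 233.35976606]
```

```bash
python3 - <<'E'
from h import *
w=load('w3.png'); s=load('s3.png'); p=np.array([563.7,39.2,62.8]); M=R.from_quat(read_state()['ee_rot']).as_matrix()
for d in(0,10,20,30,40):
    print(d,[proj(w,p+M@[x,-d,z]).round(0).tolist() for x,z in((5,11),(5,-11),(-5,11),(-5,-11))],[proj(s,p+M@[x,-d,z]).round(0).tolist() for x,z in((5,0),(-5,0))])
q=R.from_quat(w['orientation']).as_matrix(); print((M.T@q).round(3), M.T@(w['origin']-p))
E
```

```text
0 [[328.0, 257.0], [328.0, 292.0], [310.0, 257.0], [310.0, 292.0]] [[343.0, 247.0], [338.0, 245.0]]
10 [[328.0, 263.0], [328.0, 300.0], [310.0, 263.0], [310.0, 300.0]] [[343.0, 242.0], [339.0, 241.0]]
20 [[329.0, 271.0], [329.0, 310.0], [309.0, 271.0], [309.0, 310.0]] [[344.0, 238.0], [339.0, 237.0]]
30 [[329.0, 279.0], [329.0, 320.0], [308.0, 279.0], [309.0, 320.0]] [[344.0, 234.0], [340.0, 233.0]]
40 [[330.0, 289.0], [330.0, 331.0], [308.0, 289.0], [308.0, 331.0]] [[345.0, 230.0], [341.0, 228.0]]
[[ 1.     0.001 -0.001]
 [ 0.001 -0.312  0.95 ]
 [ 0.001 -0.95  -0.312]] [   0.40075086 -179.40264944   79.99718767]
```

```bash
python3 - <<'E'
from h import *
w=load('w3.png'); s=load('s3.png')
o=np.zeros((600,800,3),np.uint8); o[:,:400]=cv2.resize(w['color'][270:420,270:370],(400,600),interpolation=3); o[:,400:]=cv2.resize(s['color'][165:285,300:380],(400,600),interpolation=3); cv2.imwrite('pics/c4.png',o[:,:,::-1])
E
```

```text
(no output)
```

View pics/c4.png

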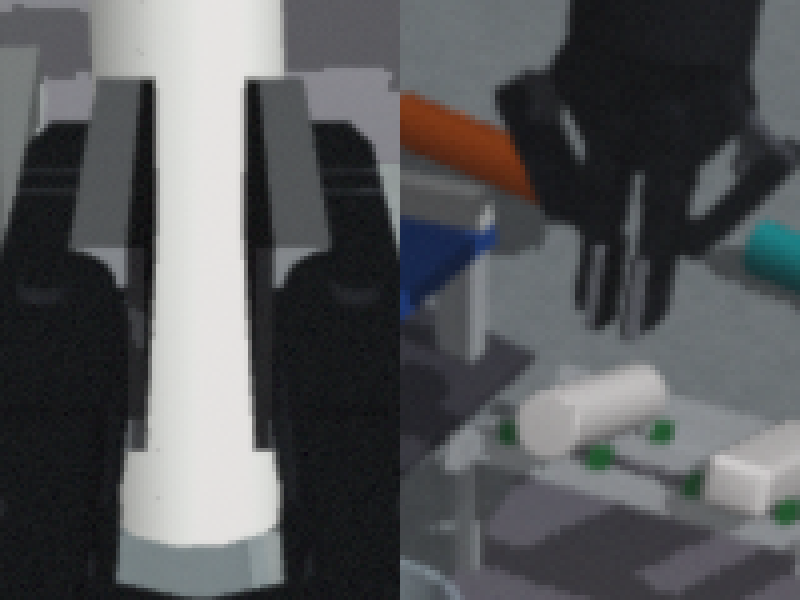

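```bash
python3 - <<'E'
from h import *
r=pose(96,15); p,q=plan([579,41.5,24],r,5,0.075)
E
```

```text
[[0.0,0.008,-0.001,-0.003,-0.0,0.0,0.075],[0.0,0.009,-0.001,-0.003,-0.0,0.0,0.075],[0.0,0.008,-0.001,-0.003,-0.0,0.0,0.075],[0.001,0.008,-0.001,-0.002,-0.0,0.001,0.075],[-0.0,0.008,-0.001,-0.003,-0.0,-0.0,0.075]]
```

Call:
play_rows([
  [0,0,0,0,0,0,0.07],
  [0,0,0,0,0,0,0.07],
  [0,0,0,0,0,0,0.07],
  [0,0,0,0,0,0,0.07],
  [0,0.009,-0.001,0,0,0,0.07],
  [0,0.009,-0.001,0,0,0,0.07],
  [0,0.008,-0.001,0,0,0.001,0.07],
  [0,0.008,-0.001,0,0,0,0.07],
  [0,0,0,0,0,0,0.07],
  [0,0,0,0,0,0,0.07],
])

```text
clock: 5.8
position: [576.4, 40.3, 26.3]
ee_rot: [0.528, 0.585, -0.458, -0.412]
contact_force: [0.7, 0.1, 0.1]
gripper_width: 70.0
```

```bash
python3 - <<'E'
from h import *
show(); w=snap('wrist','w5.png'); s=snap('scene','s5.png')
o=np.zeros((480,800,3),np.uint8); o[:,:400]=w['color'][:,120:520]; o[:,400:]=cv2.resize(s['color'][175:295,290:390],(400,480),interpolation=3); cv2.imwrite('pics/c5.png',o[:,:,::-1])
E
```

```text
5.8 [576.4  40.3  26.3] [[-0.104, 0.241, -0.965], [0.995, 0.024, -0.101], [-0.001, -0.97, -0.242]] [0.7 0.1 0.1] 70.0 [ 0.39  0.38 -0.6   0.19 -0.36 -2.03]
```

View pics/c5.png

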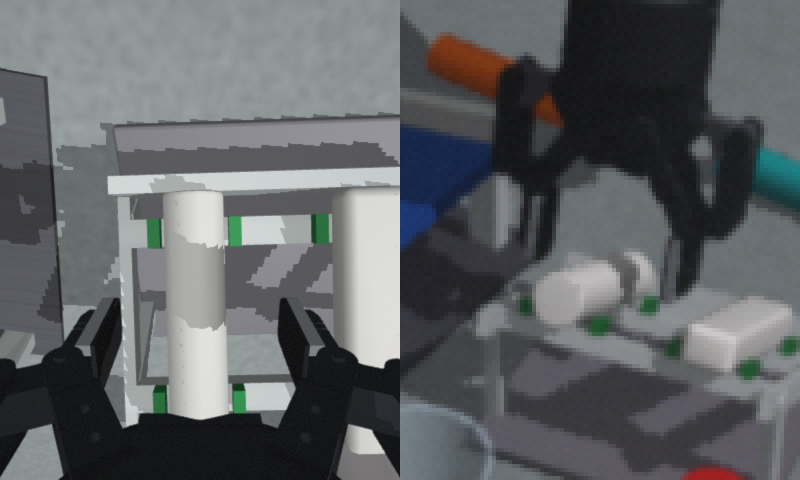

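Call:
play_rows([
  [0,0.004,-0.001,0,0,0,0.07],
  [0,0,0,0,0,0,0.015],
  [0,0,0,0,0,0,0.015],
  [0,0,0,0,0,0,0.015],
  [0,0,0,0,0,0,0.015],
  [0,0,0,0,0,0,0.015],
  [0,0,0,0,0,0,0.015],
])

```text
clock: 6.6
position: [578.7, 40.6, 24.2]
ee_rot: [0.528, 0.586, -0.457, -0.411]
contact_force: [0.5, 0.4, 0.0]
gripper_width: 26.1
```

```bash
python3 - <<'E'
from h import *
show()
E
```

```text
6.6 [578.7  40.6  24.2] [[-0.104, 0.244, -0.964], [0.995, 0.025, -0.101], [-0.0, -0.97, -0.245]] [0.5 0.4 0. ] 26.1 [ 0.38  0.39 -0.6   0.2  -0.35 -2.03]
```

Call:
play_rows([
  [0,0,0,0,0,0,0.05],
  [0,0,0,0,0,0,0.05],
  [0,0,0,0,0,0,0.05],
  [0,0.006,-0.001,0,0,0,0.05],
  [0,0,0,0,0,0,0.015],
  [0,0,0,0,0,0,0.015],
  [0,0,0,0,0,0,0.015],
  [0,0,0,0,0,0,0.015],
  [0,0,0,0,0,0,0.015],
])

```text
clock: 7.5
position: [581.8, 41.2, 18.8]
ee_rot: [0.528, 0.587, -0.457, -0.41]
contact_force: [-0.2, 0.9, 0.1]
gripper_width: 26.5
```

```bash
python3 - <<'E'
from h import *
show()
E
```

```text
7.5 [581.8  41.2  18.8] [[-0.106, 0.244, -0.964], [0.994, 0.025, -0.103], [-0.001, -0.969, -0.246]] [-0.2  0.9  0.1] 26.5 [ 0.38  0.4  -0.6   0.21 -0.34 -2.03]
```

```bash
sed -i 's/rod=-M\[:,2\]; return R.from_rotvec(np.radians(roll)\*rod)/return R.from_rotvec(np.radians(roll)*f)/' h.py; python3 - <<'E'
from h import *
s=read_state(); M=R.from_quat(s['ee_rot']); ct=M.inv().apply(np.array([568.5,40,68])-s['position']); print('ct',ct)
r=pose(86.7,-16,12); n=np.array([0.0121,-.2076,.978])
C=np.array([580,-139,65])+14*n; print(C)
p,q=plan(s['position']+[0,0,110],M,5,0.015)
p,q=plan(C+55*n-r.apply(ct),r,11,0.015,p,q)
print(p)
E
```

```text
ct [  0.19856684 -51.01966656   0.888832  ]
[ 580.1694 -141.9064   78.692 ]
[[-0.0,-0.021,-0.005,0.0,0.0,0.0,0.015],[-0.0,-0.022,-0.006,0.0,0.0,0.0,0.015],[-0.0,-0.021,-0.005,0.0,0.0,0.0,0.015],[-0.0,-0.021,-0.006,0.0,0.0,0.0,0.015],[-0.0,-0.022,-0.005,0.0,0.0,0.0,0.015]]
[[-0.016,0.003,0.004,0.046,0.015,-0.02,0.015],[-0.017,0.003,0.003,0.046,0.014,-0.019,0.015],[-0.017,0.003,0.004,0.046,0.015,-0.02,0.015],[-0.017,0.003,0.002,0.046,0.015,-0.019,0.015],[-0.016,0.002,0.003,0.047,0.015,-0.02,0.015],[-0.017,0.003,0.002,0.046,0.014,-0.019,0.015],[-0.017,0.002,0.001,0.046,0.015,-0.02,0.015],[-0.018,0.001,0.002,0.046,0.015,-0.019,0.015],[-0.017,0.002,0.001,0.046,0.014,-0.02,0.015],[-0.017,0.001,0.0,0.046,0.015,-0.019,0.015]]
[[-0.017,0.001,0.001,0.046,0.015,-0.02,0.015]]
[ 568.07735264 -142.38663085   84.36015475]
```

Call:
play_rows([
  [0,-0.021,-0.005,0,0,0,0.015],
  [0,-0.022,-0.006,0,0,0,0.015],
  [0,-0.021,-0.005,0,0,0,0.015],
  [0,-0.021,-0.006,0,0,0,0.015],
  [0,-0.022,-0.005,0,0,0,0.015],
])

```text
clock: 8.0
position: [574.6, 38.9, 123.3]
ee_rot: [0.525, 0.58, -0.463, -0.416]
contact_force: [0.2, 0.9, -3.0]
gripper_width: 25.7
```

Call:
play_rows([
  [-0.016,0.003,0.004,0.046,0.015,-0.02,0.015],
  [-0.017,0.003,0.003,0.046,0.014,-0.019,0.015],
  [-0.017,0.003,0.004,0.046,0.015,-0.02,0.015],
  [-0.017,0.003,0.002,0.046,0.015,-0.019,0.015],
  [-0.016,0.002,0.003,0.047,0.015,-0.02,0.015],
  [-0.017,0.003,0.002,0.046,0.014,-0.019,0.015],
  [-0.017,0.002,0.001,0.046,0.015,-0.02,0.015],
  [-0.018,0.001,0.002,0.046,0.015,-0.019,0.015],
  [-0.017,0.002,0.001,0.046,0.014,-0.02,0.015],
  [-0.017,0.001,0,0.046,0.015,-0.019,0.015],
])

```text
clock: 9.0
position: [555.1, -129.2, 77.5]
ee_rot: [-0.38, -0.471, 0.501, 0.619]
contact_force: [0.7, 0.4, -2.7]
gripper_width: 26.0
```

```bash
python3 - <<'E'
from h import *
show(); ct=np.array([.2,-51,.9]); r=pose(86.7,-16,12); n=np.array([0.0121,-.2076,.978]); C=np.array([580,-139,65])+14*n
s=read_state(); M=R.from_quat(s['ee_rot']); print('rod at',s['position']+M.apply(ct),'target',C)
plan(C+12*n-r.apply(ct),r,6,0.015)
w=snap('wrist','w6.png'); t=snap('top','t6.png'); sc=snap('scene','s6.png')
o=np.zeros((480,800,3),np.uint8); o[:,:400]=cv2.resize(t['color'][165:305,330:450],(400,480)); o[:,400:]=cv2.resize(sc['color'][150:290,190:320],(400,480),interpolation=3); cv2.imwrite('pics/c6.png',o[:,:,::-1])
E
```

```text
9.0 [ 555.1 -129.2   77.5] [[0.054, -0.262, -0.963], [0.978, 0.209, -0.002], [0.202, -0.942, 0.268]] [ 0.7  0.4 -2.7] 26.0 [-0.07  0.58  0.04 -0.2  -1.33 -1.46]
rod at [ 567.6187984  -139.63595554  125.82771701] target [ 580.1694 -141.9064   78.692 ]
[[-0.002,0.005,-0.004,0.0,0.0,-0.001,0.015],[-0.002,0.005,-0.003,0.001,0.0,-0.001,0.015],[-0.001,0.005,-0.004,-0.0,0.0,-0.001,0.015],[-0.002,0.004,-0.003,0.0,0.0,-0.001,0.015],[-0.002,0.005,-0.004,0.001,0.0,-0.001,0.015],[-0.002,0.005,-0.004,-0.0,0.0,-0.001,0.015]]
```

View pics/c6.png

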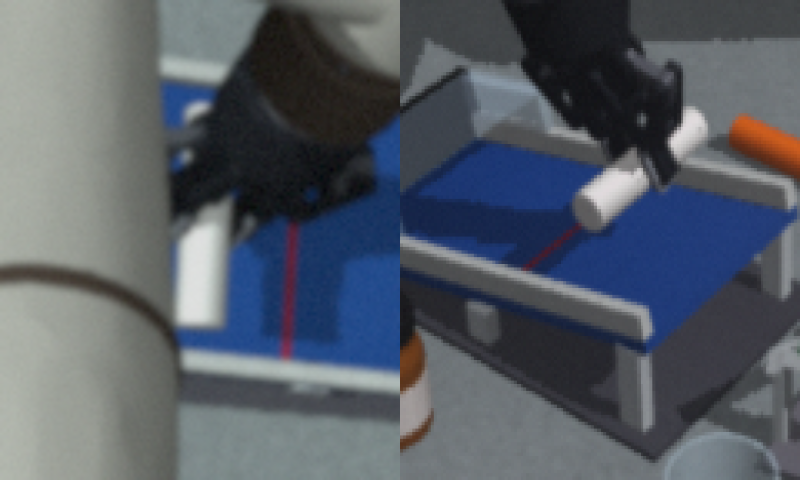

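Call:
play_rows([
  [-0.002,0.005,-0.004,0,0,-0.001,0.015],
  [-0.002,0.005,-0.003,0.001,0,-0.001,0.015],
  [-0.001,0.005,-0.004,0,0,-0.001,0.015],
  [-0.002,0.004,-0.003,0,0,-0.001,0.015],
  [-0.002,0.005,-0.004,0.001,0,-0.001,0.015],
  [-0.002,0.005,-0.004,0,0,-0.001,0.015],
  [0,0,0,0,0,0,0.015],
])

```text
clock: 9.85
position: [568.5, -131.1, 37.8]
ee_rot: [-0.378, -0.472, 0.5, 0.62]
contact_force: [-0.1, 0.9, -3.0]
gripper_width: 26.0
```

```bash
python3 - <<'E'
from h import *
show(); ct=np.array([.2,-51,.9]); r=pose(86.7,-16,12); n=np.array([0.0121,-.2076,.978]); C=np.array([580,-139,65])+14*n
s=read_state(); M=R.from_quat(s['ee_rot']); c=s['position']+M.apply(ct); print('rod at',c,'above',(c-C)@n)
plan(C+4*n-r.apply(ct),r,4,0.015)
# top-view check: rod blob end to end
E
```

```text
9.85 [ 568.5 -131.1   37.8] [[0.054, -0.263, -0.963], [0.977, 0.215, -0.004], [0.208, -0.941, 0.269]] [-0.1  0.9 -3. ] 26.0 [-0.07  0.64  0.05 -0.21 -1.28 -1.44]
rod at [ 581.04799679 -141.84942671   86.05840409] above 7.2031465626097075
[[-0.0,0.001,-0.0,0.0,0.0,-0.0,0.015],[-0.001,0.001,-0.0,0.0,0.001,-0.0,0.015],[-0.0,0.0,-0.0,0.0,0.0,-0.0,0.015],[-0.001,0.001,-0.0,0.001,0.001,-0.0,0.015]]
```

Call:
play_rows([
  [0,0.002,-0.001,0,0,0,0.015],
  [0,0.002,0,0,0,0,0.015],
  [0,0,0,0,0,0,0.015],
])

```text
clock: 10.15
position: [568.6, -130.2, 33.5]
ee_rot: [-0.378, -0.472, 0.5, 0.62]
contact_force: [0.9, 0.2, -2.3]
gripper_width: 25.9
```

Call:
play_rows([
  [0,0.002,-0.001,0,0,0,0.015],
  [0,0,0,0,0,0,0.015],
])

```text
clock: 10.35
position: [569.3, -130.2, 33.1]
ee_rot: [-0.378, -0.473, 0.5, 0.619]
contact_force: [0.6, 0.7, -3.5]
gripper_width: 26.0
```

Call:
play_rows([
  [0,0.002,0,0,0,0,0.015],
  [0,0.002,-0.001,0,0,0,0.015],
  [0,0,0,0,0,0,0.015],
])

```text
clock: 10.65
position: [569.6, -130.3, 33.1]
ee_rot: [-0.379, -0.473, 0.501, 0.618]
contact_force: [-0.1, 0.1, -2.6]
gripper_width: 25.8
```

Call:
play_rows([
  [0,0.002,0,0,0,0,0.015],
  [0,0,0,0,0,0,0.015],
])

```text
clock: 10.85
position: [569.9, -130.2, 32.7]
ee_rot: [-0.379, -0.474, 0.501, 0.617]
contact_force: [0.3, 0.0, -3.1]
gripper_width: 26.2
```

Call:
play_rows([
  [0,0.004,-0.001,0,0,0,0.015],
])

```text
clock: 10.95
position: [569.9, -130.2, 32.4]
ee_rot: [-0.379, -0.474, 0.502, 0.617]
contact_force: [-4.9, 0.2, 28.0]
gripper_width: 25.9
```

```bash
python3 - <<'E'
from h import *
show(); ct=np.array([.2,-51,.9]); n=np.array([0.0121,-.2076,.978]); C=np.array([580,-139,65])+14*n
s=read_state(); M=R.from_quat(s['ee_rot']); c=s['position']+M.apply(ct); print('rod at',c,'above',(c-C)@n, s['joint_efforts'].round(1))
sc=snap('scene','s7.png'); w=snap('wrist','w7.png')
o=np.zeros((480,800,3),np.uint8); o[:,:400]=w['color'][:,120:520]; o[:,400:]=cv2.resize(sc['color'][170:266,220:300],(400,480),interpolation=3); cv2.imwrite('pics/c7.png',o[:,:,::-1])
E
```

```text
10.95 [ 569.9 -130.2   32.4] [[0.048, -0.26, -0.964], [0.978, 0.209, -0.008], [0.204, -0.943, 0.264]] [-4.9  0.2 28. ] 25.9 [-0.07  0.64  0.04 -0.2  -1.26 -1.44]
rod at [ 582.34599342 -140.7237351    80.7742239 ] above 1.8172305178630497 [  0.9 -32.1  10.9   1.1   3.    0.2]
```

View pics/c7.png

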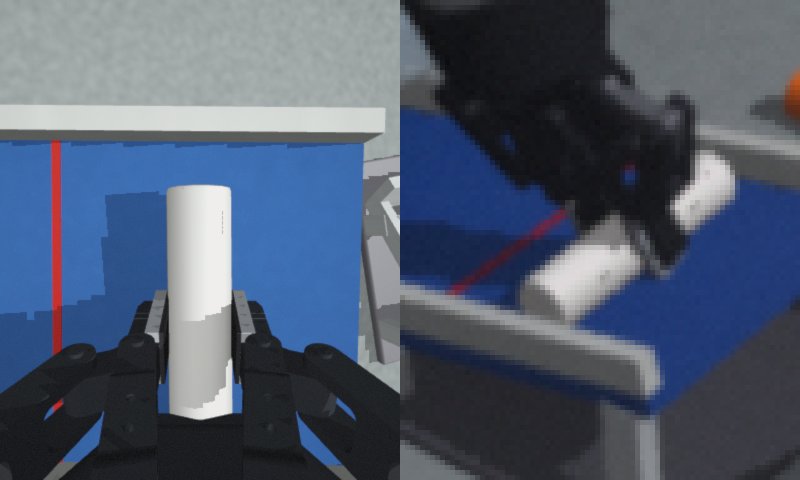

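Call:
play_rows([
  [0,0,0,0,0,0,0.015],
  [0,0,0,0,0,0,0.08],
  [0,0,0,0,0,0,0.08],
  [0,0,0,0,0,0,0.08],
  [0,-0.012,0,0,0,0,0.08],
  [0,-0.025,0,0,0,0,0.08],
  [0,-0.03,0,0,0,0,0.08],
  [0,-0.03,0,0,0,0,0.08],
  [0,-0.02,0,0,0,0,0.08],
  [0,0,0,0,0,0,0.08],
])

```text
clock: 12.05
position: [602.1, -156.3, 147.7]
ee_rot: [-0.379, -0.473, 0.502, 0.617]
contact_force: [0.3, 0.2, 0.2]
gripper_width: 80.2
```

```bash
python3 - <<'E'
from h import *
s0=load('scene0.png')
show()
# next: toward worn rod standoff
plan([545,117,140],pose(96,14),14,0.075)
sc=snap('scene','s8.png'); cv2.imwrite('pics/c8.png',cv2.resize(sc['color'][150:290,140:340],(800,560),interpolation=3)[:,:,::-1])
E
```

```text
12.05 [ 602.1 -156.3  147.7] [[0.048, -0.261, -0.964], [0.978, 0.208, -0.007], [0.202, -0.943, 0.265]] [0.3 0.2 0.2] 80.2 [-0.1   0.6   0.27 -0.18 -1.53 -1.46]
[[0.019,0.006,0.004,-0.036,-0.011,0.015,0.075],[0.019,0.005,0.003,-0.035,-0.011,0.015,0.075],[0.019,0.005,0.004,-0.036,-0.011,0.015,0.075],[0.019,0.004,0.003,-0.036,-0.01,0.014,0.075],[0.019,0.004,0.004,-0.035,-0.011,0.015,0.075],[0.019,0.004,0.003,-0.036,-0.011,0.015,0.075],[0.02,0.003,0.004,-0.036,-0.011,0.015,0.075],[0.019,0.003,0.003,-0.036,-0.011,0.015,0.075],[0.02,0.002,0.003,-0.035,-0.011,0.015,0.075],[0.019,0.002,0.003,-0.036,-0.01,0.014,0.075]]
[[0.02,0.002,0.003,-0.036,-0.011,0.015,0.075],[0.02,0.001,0.002,-0.035,-0.011,0.015,0.075],[0.02,0.001,0.003,-0.036,-0.011,0.015,0.075],[0.019,-0.0,0.002,-0.036,-0.011,0.015,0.075]]
```

Call:
play_rows([
  [0.019,0.006,0.004,-0.036,-0.011,0.015,0.075],
  [0.019,0.005,0.003,-0.035,-0.011,0.015,0.075],
  [0.019,0.005,0.004,-0.036,-0.011,0.015,0.075],
  [0.019,0.004,0.003,-0.036,-0.01,0.014,0.075],
  [0.019,0.004,0.004,-0.035,-0.011,0.015,0.075],
  [0.019,0.004,0.003,-0.036,-0.011,0.015,0.075],
  [0.02,0.003,0.004,-0.036,-0.011,0.015,0.075],
  [0.019,0.003,0.003,-0.036,-0.011,0.015,0.075],
  [0.02,0.002,0.003,-0.035,-0.011,0.015,0.075],
  [0.019,0.002,0.003,-0.036,-0.01,0.014,0.075],
])

```text
clock: 13.1
position: [548.4, 45.2, 125.2]
ee_rot: [0.487, 0.553, -0.477, -0.479]
contact_force: [0.0, 0.6, 0.3]
gripper_width: 75.1
```

Call:
play_rows([
  [0.02,0.002,0.003,-0.036,-0.011,0.015,0.075],
  [0.02,0.001,0.002,-0.035,-0.011,0.015,0.075],
  [0.02,0.001,0.003,-0.036,-0.011,0.015,0.075],
  [0.019,0,0.002,-0.036,-0.011,0.015,0.075],
  [0,0,0,0,0,0,0.075],
])

```text
clock: 13.6
position: [523.5, 126.4, 116.3]
ee_rot: [0.523, 0.58, -0.465, -0.416]
contact_force: [-0.6, -1.2, -0.5]
gripper_width: 74.9
```

```bash
python3 - <<'E'
from h import *
show()
for n in('scene','top'):
    im=snap(n,n+'9.png'); c=im['color'].astype(int); k=load(n+'0.png')['color'].astype(int)
    # white-ish new blob in ramp lane between the start and foot
    new=((c-k).sum(2)>60).astype(np.uint8)
    m=np.zeros_like(new); x=(150,150,290,330) if n=='scene' else (170,340,290,530); m[x[1] if n!='scene' else 150:290, x[0]:x[3]]=1
    if n=='top': m[:]=0; m[175:290,340:528]=1
    cn,l,s,ce=cv2.connectedComponentsWithStats(new*m)
    print(n,[(s[i].tolist(),ce[i].round(1).tolist()) for i in range(1,cn) if s[i,4]>25])
    print('exp bay',proj(im,[570,-344,36]), 'foot', proj(im,[567,-365,32]), 'start',proj(im,[580,-142,79]))
plan([579.5-9,119.5,24+45],pose(96,14),4,0.07)
E
```

```text
13.6 [523.5 126.4 116.3] [[-0.107, 0.221, -0.969], [0.994, 0.019, -0.105], [-0.005, -0.975, -0.222]] [-0.6 -1.2 -0.5] 74.9 [ 0.6   0.2  -0.57  0.19 -0.62 -2.21]
scene [([295, 150, 35, 7, 129], [317.2, 151.8]), ([170, 186, 43, 29, 517], [191.7, 200.8]), ([315, 248, 15, 17, 110], [320.6, 256.0]), ([298, 262, 14, 9, 70], [305.2, 266.6])]
exp bay [201.62136577 201.86972337] foot [196.09160703 199.9658009 ] start [265.88827194 216.29071473]
top [([493, 205, 17, 62, 852], [501.4, 235.6])]
exp bay [486.2080812 236.8201985] foot [496.16612221 238.87309601] start [387.70493657 225.66213292]
[[-0.003,0.014,-0.008,-0.005,0.0,-0.001,0.07],[-0.002,0.014,-0.008,-0.005,0.0,-0.001,0.07],[-0.003,0.015,-0.008,-0.005,0.0,-0.001,0.07],[-0.003,0.014,-0.008,-0.005,0.0,-0.0,0.07]]
```

```bash
python3 - <<'E'
from h import *
r=pose(96,14); p,q=plan([562,119,62],r,4,0.07); plan([571.5,120,25],r,4,0.07,p,q)
E
```

```text
[[-0.003,0.015,-0.006,-0.005,0.0,-0.001,0.07],[-0.002,0.016,-0.005,-0.005,0.0,-0.001,0.07],[-0.003,0.015,-0.006,-0.005,0.0,-0.001,0.07],[-0.002,0.016,-0.006,-0.005,0.0,-0.0,0.07]]
[[-0.0,0.01,0.0,-0.0,0.0,-0.0,0.07],[-0.0,0.009,0.0,-0.0,0.0,-0.0,0.07],[-0.0,0.01,0.0,-0.0,0.0,-0.0,0.07],[-0.0,0.009,0.0,-0.0,0.0,-0.0,0.07]]
```

Call:
play_rows([
  [-0.003,0.015,-0.006,-0.005,0,-0.001,0.07],
  [-0.002,0.016,-0.005,-0.005,0,-0.001,0.07],
  [-0.003,0.015,-0.006,-0.005,0,-0.001,0.07],
  [-0.002,0.016,-0.006,-0.005,0,0,0.07],
  [0,0,0,0,0,0,0.07],
])

```text
clock: 14.2
position: [565.4, 116.2, 59.7]
ee_rot: [0.529, 0.584, -0.456, -0.414]
contact_force: [-0.1, -0.2, 0.5]
gripper_width: 69.9
```

```bash
python3 - <<'E'
from h import *
show(); plan([571.5,120,25],pose(96,14),4,0.07)
# rod edges in wrist view at a row just above fingers
w=snap('wrist','w9.png'); c=w['color'].astype(int); 
for row in(200,230,260):
    m=(c[row].min(1)>185); i=np.flatnonzero(m[250:400])+250; print(row,i.min() if len(i) else 0,i.max() if len(i) else 0,len(i))
s=read_state(); M=R.from_quat(s['ee_rot']).as_matrix(); print(proj(w,[560.5,119,65]),proj(w,s['position']+M@[0,40,0]))
E
```

```text
14.2 [565.4 116.2  59.7] [[-0.098, 0.24, -0.966], [0.995, 0.026, -0.095], [0.002, -0.97, -0.242]] [-0.1 -0.2  0.5] 69.9 [ 0.54  0.33 -0.58  0.23 -0.45 -2.21]
[[0.001,0.009,0.001,-0.0,-0.002,0.0,0.07],[0.001,0.009,0.0,-0.0,-0.001,0.0,0.07],[0.0,0.008,0.001,-0.0,-0.002,0.0,0.07],[0.001,0.009,0.0,-0.0,-0.002,0.0,0.07]]
200 250 386 84
230 299 387 59
260 340 387 18
[325.06010444 274.20225408] [319.70101721 251.86669037]
```

Call:
play_rows([
  [0.001,0.009,0.001,0,-0.002,0,0.07],
  [0.001,0.009,0,0,-0.001,0,0.07],
  [0,0.008,0.001,0,-0.002,0,0.07],
  [0.001,0.009,0,0,-0.002,0,0.07],
  [0,0,0,0,0,0,0.07],
])

```text
clock: 14.75
position: [572.8, 120.4, 25.4]
ee_rot: [0.527, 0.587, -0.456, -0.412]
contact_force: [-0.2, 0.5, 0.2]
gripper_width: 69.8
```

```bash
python3 - <<'E'
from h import *
show()
w=snap('wrist','w10.png'); o=np.zeros((480,800,3),np.uint8); o[:,:400]=w['color'][:,120:520]
t=load('top9.png'); o[:,400:]=cv2.resize(t['color'][165:305,420:540],(400,480),interpolation=3); cv2.imwrite('pics/c10.png',o[:,:,::-1])
E
```

```text
14.75 [572.8 120.4  25.4] [[-0.105, 0.244, -0.964], [0.994, 0.028, -0.101], [0.002, -0.969, -0.245]] [-0.2  0.5  0.2] 69.8 [ 0.53  0.39 -0.62  0.3  -0.35 -2.27]
```

View pics/c10.png

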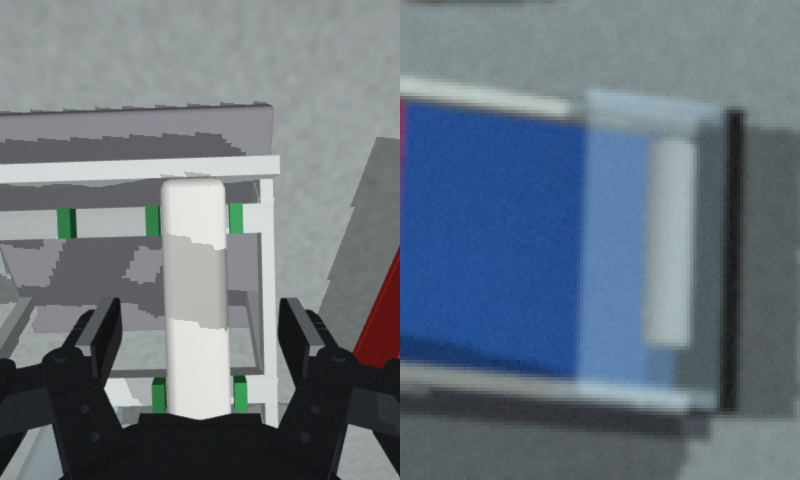

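Call:
play_rows([
  [-0.001,0.004,-0.001,0,0,0,0.07],
  [0,0,0,0,0,0,0.015],
  [0,0,0,0,0,0,0.015],
  [0,0,0,0,0,0,0.015],
  [0,0,0,0,0,0,0.015],
  [0,0,0,0,0,0,0.015],
  [0,0,0,0,0,0,0.015],
])

```text
clock: 15.5
position: [575.3, 119.9, 23.0]
ee_rot: [0.528, 0.587, -0.455, -0.411]
contact_force: [0.3, -0.9, -0.8]
gripper_width: 27.0
```

```bash
python3 - <<'E'
from h import *
show()
s=read_state(); M=R.from_quat(s['ee_rot']); ct=M.inv().apply(np.array([560.8,119,65])-s['position']); print('ct',ct)
r=pose(86.7,-16,12); n=np.array([0.0121,-.2076,.978])
C=np.array([580,-139,65])+11*n; print(C)
p,q=plan(s['position']+[0,0,120],M,5,0.015)
p,q=plan(C+55*n-r.apply(ct),r,13,0.015,p,q)
E
```

```text
15.5 [575.3 119.9  23. ] [[-0.105, 0.245, -0.964], [0.994, 0.028, -0.101], [0.003, -0.969, -0.247]] [ 0.3 -0.9 -0.8] 27.0 [ 0.53  0.4  -0.62  0.3  -0.34 -2.27]
ct [  0.76235034 -44.24794036   3.70310617]
[ 580.1331 -141.2836   75.758 ]
[[0.0,-0.023,-0.006,0.0,0.0,0.0,0.015],[0.0,-0.024,-0.006,0.0,0.0,0.0,0.015],[0.0,-0.023,-0.006,0.0,0.0,0.0,0.015],[0.0,-0.023,-0.006,0.0,0.0,0.0,0.015],[0.0,-0.023,-0.006,0.0,0.0,0.0,0.015]]
[[-0.02,0.004,0.003,0.039,0.012,-0.016,0.015],[-0.02,0.003,0.003,0.039,0.013,-0.016,0.015],[-0.021,0.003,0.003,0.039,0.012,-0.017,0.015],[-0.02,0.003,0.002,0.039,0.013,-0.016,0.015],[-0.021,0.003,0.002,0.04,0.012,-0.016,0.015],[-0.02,0.002,0.001,0.039,0.012,-0.016,0.015],[-0.021,0.002,0.002,0.039,0.013,-0.017,0.015],[-0.02,0.002,0.0,0.039,0.012,-0.016,0.015],[-0.021,0.001,0.001,0.039,0.012,-0.016,0.015],[-0.021,0.001,0.0,0.039,0.013,-0.016,0.015]]
[[-0.02,0.001,0.0,0.039,0.012,-0.017,0.015],[-0.021,0.001,-0.0,0.039,0.013,-0.016,0.015],[-0.021,-0.0,-0.001,0.04,0.012,-0.016,0.015]]
```

Call:
play_rows([
  [0,-0.023,-0.006,0,0,0,0.015],
  [0,-0.024,-0.006,0,0,0,0.015],
  [0,-0.023,-0.006,0,0,0,0.015],
  [0,-0.023,-0.006,0,0,0,0.015],
  [0,-0.023,-0.006,0,0,0,0.015],
])

```text
clock: 16.0
position: [569.2, 116.5, 137.8]
ee_rot: [0.526, 0.581, -0.462, -0.416]
contact_force: [0.3, -0.1, -3.0]
gripper_width: 26.9
```

Call:
play_rows([
  [-0.02,0.004,0.003,0.039,0.012,-0.016,0.015],
  [-0.02,0.003,0.003,0.039,0.013,-0.016,0.015],
  [-0.021,0.003,0.003,0.039,0.012,-0.017,0.015],
  [-0.02,0.003,0.002,0.039,0.013,-0.016,0.015],
  [-0.021,0.003,0.002,0.04,0.012,-0.016,0.015],
  [-0.02,0.002,0.001,0.039,0.012,-0.016,0.015],
  [-0.021,0.002,0.002,0.039,0.013,-0.017,0.015],
  [-0.02,0.002,0,0.039,0.012,-0.016,0.015],
  [-0.021,0.001,0.001,0.039,0.012,-0.016,0.015],
  [-0.021,0.001,0,0.039,0.013,-0.016,0.015],
])

```text
clock: 17.0
position: [561.1, -88.7, 92.4]
ee_rot: [-0.405, -0.492, 0.499, 0.588]
contact_force: [0.3, 0.9, -3.2]
gripper_width: 26.6
```

```bash
cat >> h.py <<'E'
ctw=np.array([.8,-44.2,3.7])
def rodpos():
    s=read_state(); return s['position']+R.from_quat(s['ee_rot']).apply(ctw)
E
python3 - <<'E'
from h import *
show(); r=pose(86.7,-16,12); n=np.array([0.0121,-.2076,.978]); C=np.array([580,-139,65])+11*n
print(rodpos(),C); plan(C+14*n-r.apply(ctw),r,8,0.015)
E
```

```text
17.0 [561.1 -88.7  92.4] [[0.018, -0.188, -0.982], [0.984, 0.175, -0.015], [0.175, -0.966, 0.189]] [ 0.3  0.9 -3.2] 26.6 [ 0.02  0.5  -0.02 -0.19 -1.24 -1.51]
[565.85432469 -95.72422597 135.97122125] [ 580.1331 -141.2836   75.758 ]
[[-0.007,0.004,-0.002,0.01,0.004,-0.005,0.015],[-0.006,0.004,-0.003,0.01,0.003,-0.005,0.015],[-0.007,0.005,-0.002,0.01,0.004,-0.006,0.015],[-0.007,0.004,-0.003,0.009,0.004,-0.005,0.015],[-0.007,0.004,-0.002,0.01,0.003,-0.005,0.015],[-0.007,0.004,-0.003,0.01,0.004,-0.005,0.015],[-0.006,0.003,-0.003,0.01,0.004,-0.006,0.015],[-0.007,0.004,-0.003,0.01,0.003,-0.005,0.015]]
```

Call:
play_rows([
  [-0.007,0.004,-0.002,0.01,0.004,-0.005,0.015],
  [-0.006,0.004,-0.003,0.01,0.003,-0.005,0.015],
  [-0.007,0.005,-0.002,0.01,0.004,-0.006,0.015],
  [-0.007,0.004,-0.003,0.009,0.004,-0.005,0.015],
  [-0.007,0.004,-0.002,0.01,0.003,-0.005,0.015],
  [-0.007,0.004,-0.003,0.01,0.004,-0.005,0.015],
  [-0.006,0.003,-0.003,0.01,0.004,-0.006,0.015],
  [-0.007,0.004,-0.003,0.01,0.003,-0.005,0.015],
  [0,0,0,0,0,0,0.015],
])

```text
clock: 17.9
position: [572.4, -138.4, 39.1]
ee_rot: [-0.375, -0.469, 0.499, 0.625]
contact_force: [-0.8, 0.4, -3.2]
gripper_width: 26.8
```

```bash
python3 - <<'E'
from h import *
show(); r=pose(86.7,-16,12); n=np.array([0.0121,-.2076,.978]); C=np.array([580,-139,65])+11*n
print(rodpos(),C,(rodpos()-C)@n); plan(C+2*n-r.apply(ctw),r,4,0.015)
E
```

```text
17.9 [ 572.4 -138.4   39.1] [[0.062, -0.272, -0.96], [0.975, 0.22, 0.0], [0.211, -0.937, 0.279]] [-0.8  0.4 -3.2] 26.8 [-0.08  0.65  0.08 -0.21 -1.3  -1.43]
[ 580.94189109 -147.32987332   81.73578979] [ 580.1331 -141.2836   75.758 ] 7.111271132261776
[[0.001,0.001,-0.0,-0.002,-0.001,0.001,0.015],[0.001,0.002,-0.0,-0.003,-0.001,0.002,0.015],[0.001,0.001,-0.001,-0.002,-0.001,0.001,0.015],[0.001,0.001,0.0,-0.002,-0.001,0.001,0.015]]
```

Call:
play_rows([
  [0,0.003,-0.001,0,0,0,0.015],
  [0,0.003,-0.001,0,0,0,0.015],
])

```text
clock: 18.1
position: [572.8, -137.3, 33.2]
ee_rot: [-0.375, -0.469, 0.499, 0.625]
contact_force: [-2.1, -0.2, 4.2]
gripper_width: 26.6
```

Call:
play_rows([
  [0,0.003,-0.001,0,0,0,0.015],
])

```text
clock: 18.2
position: [572.8, -137.3, 33.0]
ee_rot: [-0.375, -0.469, 0.5, 0.624]
contact_force: [-4.3, -0.6, 16.6]
gripper_width: 26.6
```

Call:
play_rows([
  [0,0,0,0,0,0,0.015],
  [0,0,0,0,0,0,0.07],
  [0,0,0,0,0,0,0.07],
  [0,0,0,0,0,0,0.07],
  [0,0,0,0,0,0,0.07],
  [0,-0.015,0,0,0,0,0.07],
  [0,-0.025,0,0,0,0,0.07],
  [0,-0.025,0,0,0,0,0.07],
  [0,-0.015,0,0,0,0,0.07],
  [0,0,0,0,0,0,0.07],
])

```text
clock: 19.2
position: [595.5, -154.0, 112.5]
ee_rot: [-0.375, -0.47, 0.501, 0.623]
contact_force: [0.2, -0.9, 0.6]
gripper_width: 70.2
```

Call:
play_rows([
  [0,0,0,0,0,0,0.07],
  [0,0,0,0,0,0,0.07],
  [0,0,0,0,0,0,0.07],
  [0,0,0,0,0,0,0.07],
  [0,0,0,0,0,0,0.07],
  [0,0,0,0,0,0,0.07],
  [0,0,0,0,0,0,0.07],
  [0,0,0,0,0,0,0.07],
  [0,0,0,0,0,0,0.07],
  [0,0,0,0,0,0,0.07],
])

```text
clock: 20.2
position: [592.6, -152.4, 108.2]
ee_rot: [-0.372, -0.468, 0.502, 0.625]
contact_force: [-0.1, 0.5, 1.2]
gripper_width: 69.7
```

```bash
python3 - <<'E'
from h import *
show(); 
w=snap('wrist','w11.png'); sc=snap('scene','s11.png'); o=np.zeros((480,800,3),np.uint8); o[:,:400]=w['color'][:,120:520]
o[:,400:]=cv2.resize(sc['color'][150:290,170:320],(400,480),interpolation=3); cv2.imwrite('pics/c11.png',o[:,:,::-1])
R_=R.from_quat([-0.375,-0.469,0.5,0.624]); p,q=plan([572.8,-137.3,35],R_,6,0.07)
print(proj(w,[580.9,-146,76]))
E
```

```text
20.2 [ 592.6 -152.4  108.2] [[0.058, -0.28, -0.958], [0.976, 0.219, -0.005], [0.211, -0.935, 0.286]] [-0.1  0.5  1.2] 69.7 [-0.1   0.63  0.21 -0.19 -1.47 -1.45]
[[-0.0,0.013,-0.0,-0.001,0.0,0.0,0.07],[-0.001,0.013,-0.001,-0.002,0.001,0.0,0.07],[0.0,0.013,0.0,-0.001,-0.0,0.0,0.07],[-0.0,0.013,-0.0,-0.001,0.0,0.0,0.07],[-0.001,0.012,-0.0,-0.002,0.001,0.0,0.07],[0.0,0.013,-0.001,-0.001,-0.0,0.001,0.07]]
[317.64770863 250.23007782]
```

View pics/c11.png

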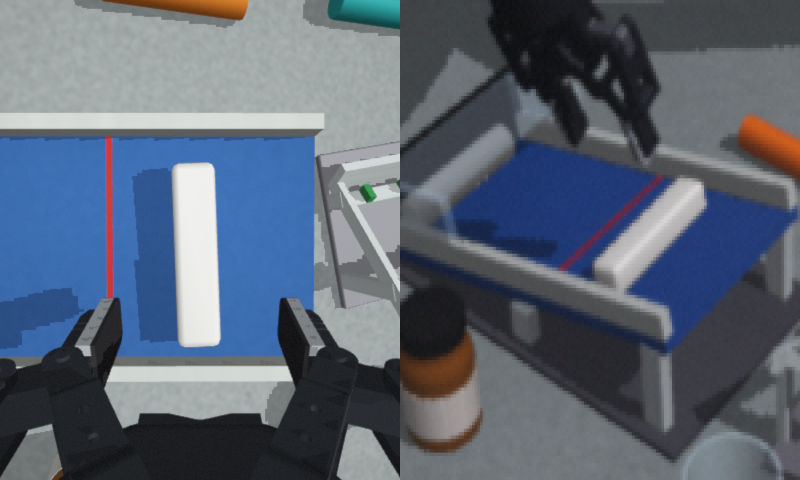

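```bash
python3 - <<'E'
from h import *
R_=R.from_quat([-0.375,-0.469,0.5,0.624]); c=np.array([572.8,-137.3,33])+R_.apply(ctw); print(c)
r=pose(87,0,12); y=r.as_matrix()[:,1]; p,q=plan(c+[0,0,0]-2*y,r,4,0.07); plan(c+42*y,r,4,0.07,p,q)
E
```

```text
[ 581.32865169 -146.19050824   75.61679204]
[[-0.0,0.008,0.001,-0.074,-0.002,0.001,0.07],[-0.001,0.008,0.001,-0.074,-0.001,0.001,0.07],[-0.0,0.009,0.001,-0.074,-0.002,0.001,0.07],[-0.0,0.008,0.003,-0.073,-0.002,0.002,0.07]]
[[-0.0,0.011,-0.0,-0.0,0.0,-0.0,0.07],[-0.0,0.011,-0.0,-0.0,0.0,-0.0,0.07],[-0.0,0.011,-0.0,-0.0,0.0,-0.0,0.07],[-0.0,0.011,-0.0,-0.0,0.0,-0.0,0.07]]
```

Call:
play_rows([
  [0,0.008,0.001,-0.074,-0.002,0.001,0.07],
  [-0.001,0.008,0.001,-0.074,-0.001,0.001,0.07],
  [0,0.009,0.001,-0.074,-0.002,0.001,0.07],
  [0,0.008,0.003,-0.073,-0.002,0.002,0.07],
  [0,0,0,0,0,0,0.07],
])

```text
clock: 20.8
position: [581.4, -146.0, 75.5]
ee_rot: [-0.463, -0.54, 0.428, 0.558]
contact_force: [-0.3, -0.9, 0.4]
gripper_width: 70.3
```

```bash
python3 - <<'E'
from h import *
show(); c=np.array([581.3,-146.2,75.6]); r=pose(87,0,12); y=r.as_matrix()[:,1]; plan(c+39*y,r,4,0.07)
w=snap('wrist','w12.png'); k=w['color'].astype(int); s=read_state(); M=R.from_quat(s['ee_rot']).as_matrix()
for row in(200,215,230): 
    i=np.flatnonzero(k[row,240:400].min(1)>170)+240; print(row,i.min() if len(i) else 0,i.max() if len(i) else 0)
print(proj(w,c),proj(w,s['position']))
E
```

```text
20.8 [ 581.4 -146.    75.5] [[0.051, 0.022, -0.998], [0.977, 0.206, 0.054], [0.207, -0.978, -0.011]] [-0.3 -0.9  0.4] 70.3 [-0.1   0.48 -0.09 -0.25 -1.02 -1.39]
[[-0.0,0.01,0.0,0.003,0.0,-0.0,0.07],[-0.0,0.009,0.0,0.003,0.0,-0.0,0.07],[-0.0,0.01,0.0,0.003,0.0,-0.001,0.07],[-0.0,0.01,0.0,0.002,0.001,0.0,0.07]]
200 290 341
215 291 341
230 292 341
[319.08239494 274.71798257] [318.88044692 278.27965575]
```

Rod edges 291–341, centred (316 vs 319), go in and close.

Call:
play_rows([
  [-0.001,0.01,0,0.003,0,0,0.07],
  [0,0.009,0,0.003,0,0,0.07],
  [0,0.01,0,0.003,0,0,0.07],
  [0,0.01,0,0.002,0,0,0.07],
  [0,0,0,0,0,0,0.07],
])

```text
clock: 21.35
position: [587.3, -139.3, 34.2]
ee_rot: [-0.459, -0.538, 0.432, 0.56]
contact_force: [0.2, -0.0, 0.1]
gripper_width: 69.9
```

```bash
python3 - <<'E'
from h import *
show(); s=read_state(); M=R.from_quat(s['ee_rot']); print(M.inv().apply(np.array([581.3,-146.2,75.6])-s['position']))
E
```

```text
21.35 [ 587.3 -139.3   34.2] [[0.049, 0.011, -0.999], [0.978, 0.205, 0.05], [0.205, -0.979, -0.001]] [ 0.2 -0.   0.1] 69.9 [-0.09  0.53 -0.11 -0.25 -0.95 -1.38]
[  1.45477502 -42.01590115   5.58495213]
```

Call:
play_rows([
  [0,0.002,0.005,0,0,0,0.07],
  [0,0,0,0,0,0,0.015],
  [0,0,0,0,0,0,0.015],
  [0,0,0,0,0,0,0.015],
  [0,0,0,0,0,0,0.015],
  [0,0,0,0,0,0,0.015],
  [0,0,0,0,0,0,0.015],
])

```text
clock: 22.05
position: [582.1, -138.5, 31.8]
ee_rot: [-0.459, -0.538, 0.432, 0.56]
contact_force: [-0.5, 0.1, -2.2]
gripper_width: 26.7
```

```bash
python3 - <<'E'
from h import *
show(); s=read_state(); M=R.from_quat(s['ee_rot']); ct=M.inv().apply(np.array([581.3,-146.2,75.6])-s['position']); print('ct',ct)
r=pose(93.4,0,0); C=np.array([569,299,15.])
p,q=plan(s['position']+[0,0,130],M,5,0.015)
p,q=plan(C+[-4,-10,100]-r.apply(ct),r,15,0.015,p,q)
E
```

```text
22.05 [ 582.1 -138.5   31.8] [[0.048, 0.011, -0.999], [0.978, 0.205, 0.049], [0.205, -0.979, -0.001]] [-0.5  0.1 -2.2] 26.7 [-0.09  0.53 -0.13 -0.26 -0.94 -1.38]
ct [  1.42308466 -44.40476734   0.39018717]
[[0.005,-0.025,-0.0,0.0,0.0,0.0,0.015],[0.006,-0.026,-0.0,0.0,0.0,0.0,0.015],[0.005,-0.025,-0.0,0.0,0.0,0.0,0.015],[0.005,-0.026,-0.0,0.0,0.0,0.0,0.015],[0.006,-0.025,-0.0,0.0,0.0,0.0,0.015]]
[[0.026,0.012,0.003,0.001,-0.007,0.014,0.015],[0.027,0.011,0.002,0.001,-0.007,0.014,0.015],[0.027,0.011,0.002,0.0,-0.008,0.013,0.015],[0.027,0.011,0.002,0.001,-0.007,0.014,0.015],[0.027,0.01,0.002,0.001,-0.007,0.014,0.015],[0.027,0.01,0.001,0.001,-0.007,0.014,0.015],[0.028,0.009,0.001,0.001,-0.008,0.013,0.015],[0.027,0.01,0.001,0.0,-0.007,0.014,0.015],[0.028,0.008,0.001,0.001,-0.007,0.014,0.015],[0.028,0.009,0.001,0.001,-0.007,0.014,0.015]]
[[0.028,0.008,0.0,0.001,-0.007,0.013,0.015],[0.028,0.007,0.001,0.001,-0.008,0.014,0.015],[0.028,0.008,-0.0,0.0,-0.007,0.014,0.015],[0.028,0.007,-0.0,0.001,-0.007,0.014,0.015],[0.028,0.006,-0.001,0.001,-0.007,0.013,0.015]]
```

Call:
play_rows([
  [0.005,-0.025,0,0,0,0,0.015],
  [0.006,-0.026,0,0,0,0,0.015],
  [0.005,-0.025,0,0,0,0,0.015],
  [0.005,-0.026,0,0,0,0,0.015],
  [0.006,-0.025,0,0,0,0,0.015],
])

```text
clock: 22.55
position: [576.2, -137.0, 157.2]
ee_rot: [-0.454, -0.533, 0.435, 0.566]
contact_force: [0.5, 0.7, -4.0]
gripper_width: 26.5
```

Call:
play_rows([
  [0.026,0.012,0.003,0.001,-0.007,0.014,0.015],
  [0.027,0.011,0.002,0.001,-0.007,0.014,0.015],
  [0.027,0.011,0.002,0,-0.008,0.013,0.015],
  [0.027,0.011,0.002,0.001,-0.007,0.014,0.015],
  [0.027,0.01,0.002,0.001,-0.007,0.014,0.015],
  [0.027,0.01,0.001,0.001,-0.007,0.014,0.015],
  [0.028,0.009,0.001,0.001,-0.008,0.013,0.015],
  [0.027,0.01,0.001,0,-0.007,0.014,0.015],
  [0.028,0.008,0.001,0.001,-0.007,0.014,0.015],
])

```text
clock: 23.45
position: [565.1, 122.3, 102.8]
ee_rot: [-0.474, -0.517, 0.485, 0.522]
contact_force: [1.1, -0.1, -3.4]
gripper_width: 26.6
```

```bash
python3 - <<'E'
from h import *
show(); ct=np.array([1.4,-44.4,.4]); r=pose(93.4,0,0); C=np.array([569,299,15.]); s=read_state(); print(s['position']+R.from_quat(s['ee_rot']).apply(ct))
plan(C+[-3,-5,90]-r.apply(ct),r,8,0.015)
E
```

```text
23.45 [565.1 122.3 102.8] [[-0.004, -0.016, -1.0], [0.997, 0.08, -0.005], [0.08, -0.997, 0.015]] [ 1.1 -0.1 -3.4] 26.6 [ 0.44  0.39 -0.2  -0.1  -0.96 -1.96]
[565.41658617 120.16702081 147.12975084]
[[0.021,0.007,-0.0,-0.002,-0.007,0.01,0.015],[0.021,0.007,-0.001,-0.001,-0.007,0.01,0.015],[0.021,0.006,-0.0,-0.002,-0.006,0.01,0.015],[0.021,0.007,-0.001,-0.002,-0.007,0.01,0.015],[0.021,0.006,-0.001,-0.001,-0.007,0.011,0.015],[0.021,0.006,-0.001,-0.002,-0.007,0.01,0.015],[0.021,0.005,-0.001,-0.002,-0.007,0.01,0.015],[0.021,0.006,-0.002,-0.001,-0.007,0.01,0.015]]
```

Call:
play_rows([
  [0.021,0.005,0,-0.002,-0.007,0.01,0.015],
  [0.021,0.005,-0.001,-0.001,-0.007,0.01,0.015],
  [0.021,0.005,0,-0.002,-0.006,0.01,0.015],
  [0.021,0.005,-0.001,-0.002,-0.007,0.01,0.015],
  [0.021,0.005,-0.001,-0.001,-0.007,0.011,0.015],
  [0.021,0.005,-0.001,-0.002,-0.007,0.01,0.015],
  [0.021,0.005,-0.001,-0.002,-0.007,0.01,0.015],
  [0.021,0.005,-0.002,-0.001,-0.007,0.01,0.015],
  [0,0,0,0,0,0,0.015],
])

```text
clock: 24.35
position: [558.6, 300.4, 60.4]
ee_rot: [-0.482, -0.51, 0.522, 0.485]
contact_force: [-0.6, -0.6, -2.5]
gripper_width: 26.6
```

```bash
python3 - <<'E'
from h import *
show(); ct=np.array([1.4,-44.4,.4]); r=pose(93.4,0,0); C=np.array([569,299,15.]); s=read_state(); c=s['position']+R.from_quat(s['ee_rot']).apply(ct); print(c)
p,q=plan(C+[0,0,c[2]-15-10]-r.apply(ct),r,2,0.015); plan(C+[0,0,14]-r.apply(ct),r,7,0.015,p,q)
# tray vs gripper in the scene view: rod in wrist view
w=snap('wrist','w13.png'); k=w['color'].astype(int)
red=(k[...,0]>80)&(k[...,1]<60)&(k[...,2]<60); wh=k.min(2)>150
for row in(150,200,240): 
    i=np.flatnonzero(red[row]); j=np.flatnonzero(wh[row,200:440])+200; print(row,i.min() if len(i) else 0,i.max() if len(i) else 0,j.min() if len(j) else 0,j.max() if len(j) else 0)
for q_ in((483,349),(654,359),(655,248),(484,240)): print(proj(w,[*q_,40]))
E
```

```text
24.35 [558.6 300.4  60.4] [[-0.064, -0.015, -0.998], [0.998, -0.009, -0.064], [-0.008, -1.0, 0.015]] [-0.6 -0.6 -2.5] 26.6 [ 0.75  0.53 -0.12 -0.   -0.94 -2.25]
[558.7531645  302.22177765 104.7913944 ]
[[-0.002,0.005,-0.005,-0.008,0.002,-0.004,0.015],[-0.001,0.005,-0.006,-0.007,0.003,-0.004,0.015]]
[[-0.0,0.009,0.0,-0.0,-0.0,-0.0,0.015],[-0.0,0.01,0.0,-0.0,-0.0,-0.0,0.015],[-0.0,0.009,0.0,-0.0,-0.0,-0.0,0.015],[-0.0,0.01,0.0,-0.0,-0.0,-0.0,0.015],[-0.0,0.009,0.0,-0.0,-0.0,-0.0,0.015],[-0.0,0.009,0.0,-0.0,-0.0,-0.0,0.015],[-0.0,0.01,0.0,-0.0,-0.0,-0.0,0.015]]
150 227 415 418 439
200 229 409 283 439
240 231 405 285 439
[414.35482581 141.54343288]
[393.14087345 392.28898269]
[236.80837122 384.0895042 ]
[220.22988431 130.35178342]
```

Call:
play_rows([
  [-0.001,0.005,-0.005,-0.008,0.002,-0.004,0.015],
  [0,0.005,-0.006,-0.007,0.003,-0.004,0.015],
  [0,0.009,0,0,0,0,0.015],
  [0,0.01,0,0,0,0,0.015],
  [0,0.009,0,0,0,0,0.015],
  [0,0.01,0,0,0,0,0.015],
  [0,0.009,0,0,0,0,0.015],
  [0,0.008,0,0,0,0,0.015],
  [0,0.005,0,0,0,0,0.015],
  [0,0,0,0,0,0,0.015],
])

```text
clock: 25.4
position: [568.9, 294.1, -17.5]
ee_rot: [-0.486, -0.511, 0.515, 0.487]
contact_force: [-0.2, -0.7, -2.6]
gripper_width: 26.5
```

```bash
python3 - <<'E'
from h import *
show(); ct=np.array([1.4,-44.4,.4]); s=read_state(); print(s['position']+R.from_quat(s['ee_rot']).apply(ct))
E
```

```text
25.4 [568.9 294.1 -17.5] [[-0.053, -0.004, -0.999], [0.999, -0.003, -0.052], [-0.003, -1.0, 0.005]] [-0.2 -0.7 -2.6] 26.5 [ 0.73  0.62 -0.18 -0.   -0.78 -2.25]
[568.63040986 295.56950655  26.86631131]
```

Call:
play_rows([
  [0.004,0.003,0,0,0,0,0.015],
  [0,0.003,0,0,0,0,0.015],
  [0,0.003,0,0,0,0,0.015],
])

```text
clock: 25.7
position: [569.7, 299.4, -25.9]
ee_rot: [-0.486, -0.512, 0.514, 0.487]
contact_force: [-0.1, -0.8, -2.2]
gripper_width: 26.4
```

Call:
play_rows([
  [0,0.003,0,0,0,0,0.015],
])

```text
clock: 25.8
position: [569.8, 299.7, -28.7]
ee_rot: [-0.486, -0.513, 0.514, 0.487]
contact_force: [-7.0, -0.5, 26.5]
gripper_width: 26.2
```

Call:
play_rows([
  [0,0,0,0,0,0,0.015],
  [0,0,0,0,0,0,0.05],
  [0,0,0,0,0,0,0.05],
  [0,0,0,0,0,0,0.05],
  [0,-0.01,0,0,0,0,0.05],
  [0,-0.02,0,0,0,0,0.05],
  [0,-0.035,0,0,0,0,0.05],
  [0,-0.04,0,0,0,0,0.05],
  [0,-0.04,0,0,0,0,0.05],
  [0,-0.03,0,0,0,0,0.05],
])

```text
clock: 26.8
position: [569.8, 298.7, 153.9]
ee_rot: [-0.487, -0.512, 0.515, 0.486]
contact_force: [0.2, 0.0, -0.3]
gripper_width: 50.2
```

Call:
play_rows([
  [0,0,0,0,0,0,0.05],
  [0,0,0,0,0,0,0.05],
  [0,0,0,0,0,0,0.05],
  [0,0,0,0,0,0,0.05],
  [0,0,0,0,0,0,0.05],
])

```text
clock: 27.3
position: [571.6, 299.7, 160.8]
ee_rot: [0.487, 0.516, -0.511, -0.485]
contact_force: [0.0, -0.3, 0.3]
gripper_width: 49.9
```

```bash
python3 - <<'E'
from h import *
show()
w=snap('wrist','w14.png'); sc=snap('scene','s14.png'); o=np.zeros((480,800,3),np.uint8); o[:,:400]=w['color'][:,120:520]
o[:,400:]=cv2.resize(sc['color'][150:390,140:500],(400,480),interpolation=3); cv2.imwrite('pics/c14.png',o[:,:,::-1])
E
```

```text
27.3 [571.6 299.7 160.8] [[-0.055, 0.007, -0.998], [0.999, 0.003, -0.055], [0.003, -1.0, -0.007]] [ 0.  -0.3  0.3] 49.9 [ 0.73  0.44  0.01  0.   -1.13 -2.25]
```

```bash
python3 - <<'E'
from h import *
w=load('w14.png'); k=w['color'].astype(int); wh=(k.min(2)>140).astype(np.uint8)
n,l,s,c=cv2.connectedComponentsWithStats(wh)
for i in range(1,n):
    if s[i,4]>400: print('white',s[i].tolist(),c[i].round(0).tolist(),ray(w,*c[i],26).round(0))
for q in((483,349),(654,359),(655,248),(484,240)): print(proj(w,[*q,40]).round(0))
a=load('scene0.png')['color'].astype(int);b=load('s14.png')['color'].astype(int);s9=load('scene9.png')['color'].astype(int)
for nm,(y0,y1,x0,x1) in dict(bottle=(320,372,348,385),beaker=(275,330,275,315),jar=(235,280,165,202)).items(): print(nm,np.abs(a-b)[y0:y1,x0:x1].mean().round(1))
print('bay vs earlier',np.abs(b-s9)[186:215,170:213].mean(),'vs start',np.abs(b-a)[186:215,170:213].mean())
E
```

```text
white [0, 0, 640, 468, 164371] [373.0, 170.0] [527. 346.  26.]
white [304, 150, 31, 122, 3471] [320.0, 209.0] [566. 300.  26.]
white [1, 163, 36, 17, 438] [16.0, 171.0] [546.  24.  26.]
white [251, 304, 138, 115, 13287] [319.0, 362.0] [737. 309.  26.]
white [63, 325, 45, 37, 1265] [85.0, 343.0] [727.  57.  26.]
white [0, 357, 124, 109, 3971] [37.0, 402.0] [809. -11.  26.]
white [148, 415, 54, 60, 1344] [182.0, 445.0] [865. 150.  26.]
white [438, 415, 58, 65, 2016] [460.0, 452.0] [859. 487.  26.]
[385. 118.]
[375. 303.]
[262. 299.]
[252. 112.]
bottle 7.1
beaker 6.0
jar 4.4
bay vs earlier 2.585137663726276 vs start 27.269713980219194
```

```bash
python3 -c "
from h import *
print(job_done())"
```

```text
the job is handed in; nothing more can be done
None
```

I tested both rods on the ramp and handed the job in at about 27 s. The good rod is in the roofed bay and the worn one is in the red tray.

- **Good rod (rack y = -40):** I laid it above the red line and let go. It rolled to the foot by itself. The top view showed it under the cover, and the later scene picture of the bay was nearly unchanged.
- **Worn rod (rack y = +40):** It stayed across the ramp, untouched, for more than 1 s. I then lifted it off and lowered it until it touched the tray floor. My last measurement puts it at about (566, 300) mm; the tray centre is at about (569, 299) mm.
- **Bottle, beaker and jar:** The start and end scene pictures differ only slightly around them, so there is no sign that they moved. The gripper was clear of everything at the end.

**Disagreements and failed attempts:**
- The real fingertips lay about 38 mm behind the reported TCP. My first grasp therefore closed on air above the rod without touching it; I corrected for this from the camera views.
- A 30-degree tilt at the rack ran into the joint 5 limit, so I used about 14 degrees.
- The last picture could not be viewed because the 12-picture limit was reached, so the final checks are numerical only.

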